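Open, load and lock the hose-neck brazing jig

TASK

Turn the jig's turnbutton clear of the frame's bar and throw the hinged frame open to the left. Load every brass hose neck on the bench into the brazing jig, one to a V-groove in any order, plain end first, and push each along its groove until its end touches the end stop. When all are home, swing the frame fully down over them, and then turn the turnbutton square across the frame's bar to lock it. Leave the tin, wrench and screwdriver where they are.

Things in the scene. Friction and masses are not known exactly. Their poses are not given: they have to be found in the camera images.
- jig: Brazing jig fixed on the bench: dark steel base plate, x -105 to 95, y -150 to 115, 8 mm thick. Origin on the bench; x runs along the three V-grooves towards the end stop (roughly away from the robot), y left, z up. Grooves at y = -52, 0, 52, from x = -45 to 70. End stop: upright steel plate 155 mm wide, face at x = 70, top 52 mm up. Frame hinge at y = 92; turnbutton at the far right corner.
- groove0 (a point): The right-hand V-groove: 90 degree angle iron, V bottom 20 mm and lips 31 mm above the bench, outside 14 mm either side of its line. Point: on the end stop's face, 38.4 mm up, where the axis of a seated neck meets it; axes as the jig's. A neck fully home has its plain end's centre here and its middle 65 mm back along -x.
- groove1 (a point): The middle V-groove: 90 degree angle iron, V bottom 20 mm and lips 31 mm above the bench, outside 14 mm either side of its line. Point: on the end stop's face, 38.4 mm up, where the axis of a seated neck meets it; axes as the jig's. A neck fully home has its plain end's centre here and its middle 65 mm back along -x.
- groove2 (a point): The left-hand V-groove: 90 degree angle iron, V bottom 20 mm and lips 31 mm above the bench, outside 14 mm either side of its line. Point: on the end stop's face, 38.4 mm up, where the axis of a seated neck meets it; axes as the jig's. A neck fully home has its plain end's centre here and its middle 65 mm back along -x.
- neck0_mid (a point): Loose brass hose neck, about 0.13 kg (two or three are present): tube 26 mm diameter, 130 mm long over all, square flange 32 x 32 x 5 mm at its rear end, other end plain. Point: middle of its axis, 65 mm from either end; x along the tube to the plain end. It lies on a flat of the flange, middle about 14.5 mm up, plain end roughly away from the robot.
- neck1_mid (a point): Loose brass hose neck, about 0.13 kg (two or three are present): tube 26 mm diameter, 130 mm long over all, square flange 32 x 32 x 5 mm at its rear end, other end plain. Point: middle of its axis, 65 mm from either end; x along the tube to the plain end. It lies on a flat of the flange, middle about 14.5 mm up, plain end roughly away from the robot.
- neck2_mid (a point): Loose brass hose neck, about 0.13 kg (two or three are present): tube 26 mm diameter, 130 mm long over all, square flange 32 x 32 x 5 mm at its rear end, other end plain. Point: middle of its axis, 65 mm from either end; x along the tube to the plain end. It lies on a flat of the flange, middle about 14.5 mm up, plain end roughly away from the robot.
- neck0_tip (a point): Centre of the plain end of neck 0; axes as its middle.
- neck1_tip (a point): Centre of the plain end of neck 1; axes as its middle.
- neck2_tip (a point): Centre of the plain end of neck 2; axes as its middle.
- frame (a joint): Hinged hold-down frame, rad: 0 = fully down, level across the grooves, on its stop (so at the start); 2.8 = thrown right open to the left, on its other stop; about 2.6 leaves room for the gripper over all grooves. Axis along the jig's x. Two flat arms, 55 mm clear between, join at a crossbar. Stiff hinge: stays where left, 2 to 3 N at the bar. Down, its underside is 2.6 mm above the necks.
- frame_bar (a point): Middle of the frame's crossbar between the arms: round steel bar, 10 mm diameter, parallel to the jig's x, 184 mm from the hinge. It can be pinched from above with one finger inside the frame and swung over along the arc; it turns in the grip.
- frame_hinge (a point): Point on the frame's hinge axis opposite the middle of the crossbar, 57 mm above the bench; axes as the jig's. At angle a the bar is at y = -184 cos a, z = 184 sin a mm from here.
- turnbutton (a joint): Turnbutton angle in rad about the vertical, growing anticlockwise from above: 0 = arm pointing along the jig's +x, clear of the frame's bar; 1.57 = arm pointing along the jig's +y, square across the bar (locked, about so at the start); stops at -0.4 and 1.62. Light friction, about 1 N at the post; stays where left.
- turnbutton_post (a point): Middle of the upright steel thumb post on the turnbutton's arm: 12 mm diameter, 30 mm tall (70 to 100 mm above the bench), 32 mm from the pivot.
- turnbutton_pivot (a point): Turnbutton's vertical pivot axis, at the height of its arm (67 mm above the bench; the arm is 6 mm thick); axes as the jig's.
- flux_tin: Bystander: grey flux tin, 70 mm diameter, 75 mm tall; origin under its centre.
- wrench_grip (a point): Bystander: steel wrench lying on the bench; point on its handle.
- screwdriver_grip (a point): Bystander: screwdriver lying on the bench; point on its handle.

How it is judged:
By the outcome, as a careful person would: the job done as asked, in the order asked, and still so for the second after the job is handed in, with the robot touching nothing.
Of neck0, neck1, neck2 only 2 to 3 are there at a start; the rules pass over those that are not, and their reading is None.
At some moment in a run one of neck0, neck1, neck2 may be knocked a few centimetres aside while the robot is not near it.
Once in a run the grip may slacken for a moment while it holds something.
It also fails if it takes over 210 s, if anything falls off the work surface, if the arm or the gripper's body presses on something with over 40 N, if the wrist force passes 120 N, or if a joint passes its speed limit or range.

ROBOT

A 6-joint arm with a two-finger parallel gripper is mounted at the origin on the work surface. World frame = base frame: x ahead of the robot, y to its left, z up, the work surface at z = 0. Lengths are in mm, angles in rad, forces in N, time in s.
With the tool pointing down it reaches from about 350 to 975 mm from the base axis. Payload 7.1 kg.
Tool frame: the origin (TCP) lies between the finger pads; the fingertips stand 22 mm ahead of it and the grasp point (between the pads) lies 3 mm ahead of it; z points along the fingers, y is the direction in which the jaws open and shut (so a half turn about z gives the same grasp; the last joint's range is limited). The gripper opens to 88 mm and grips with 3 to 60 N. Pads are 20 mm wide; open, the fingers measure 115 mm over their backs; the gripper's body (75 mm by 178 mm) begins 61 mm behind the grasp point.
Start: joints at [1.099, 0.423, 1.63, -0, 1.089, -0.019], TCP at [273.396, 562.014, 244.675] pointing down, gripper open.
Joint ranges: [-3, 3], [-0.9, 2.11], [0.09, 2.58], [-1.31, 4.45], [0.11, 2.69], [-2.54, 2.54]. Speed limits (rad/s): [2.39, 2.39, 3.01, 3.14, 3.14, 3.14].

INTERFACE

Orientations are given as a unit quaternion [w, x, y, z].
In Python, from bench import arm, viewer, job gives the robot as it stands.
- The arm moves only by the shell command python3 -m inch 'ROWS' [FORCE]. ROWS is JSON, a list of rows, each an object of numbers: "dx", "dy", "dz": the shift along the tool's x, y, z in mm; "yaw": the turn about the tool's z in rad; "grip": the gripper command: -1 is fully open, 1 is shut, values between are in proportion. In form: [{"dx": .., "dy": .., "dz": .., "yaw": .., "grip": ..}, ...]. A call has 1 to 12 rows; each row shifts and turns the commanded pose from where the row before left it, along the tool's axes as they then stand; what a row does not reach is not made up. A row lasts 1/8 s, in which the tool goes at most 62.5 mm and 10.7 degrees, less where a joint would pass 70% of its speed; a pose out of reach is approached as far as the arm can. A call with a gripper value outside its range is refused whole. The fingers move at their own pace and stop on an object; FORCE is the grip in N (left out, the last holds). Time passes only in rows, so rows that do not move let the fingers close. It gives the time, the measured TCP pose, the force and the opening at its end, in the units of the state.
- arm.state(): the state, without advancing time (a new reading comes with each control period).
- viewer.read_camera(name): name is "scene" or "top"; returns the picture (400x640x3 uint8, red, green, blue); there is no depth.
- viewer.calibration(name): a dict with "fx", "fy", "cx", "cy" (pixels), "k1" (the pictures are not rectified: a ray, as slopes to the right and down, at radius r is drawn at 1 + k1 r^2 times it, then the intrinsics apply), "R" (3x3) and "t" (3): a world point X has camera coordinates R X + t. Camera axes: x right, y down, z forward; pixel columns grow to the right and rows downward; lengths in mm; the calibration is good to about 2 mm. A picture is of the moment at which its call begins. calibration takes no time and is no camera call.
- job.finish_job(): hands the job in, once; it reports no verdict.
The state is a dict: "time_s": time; "joint_pos": joint angles; "joint_vel": joint speeds; "joint_torque": joint torques, N m; "ee_pos": TCP position; "tcp_rot": TCP orientation; "contact_force": force on the tool from outside, world axes, zero at the start; "moment": the same for the moment, N m; "finger_gap": finger opening in mm.
Only numpy, scipy, OpenCV 4.12 (cv2) and the standard library are available. Lean on these libraries where they do the work, as an engineer would, in place of code of your own. Each camera call takes 0.05 s, during which the arm holds its last target. There are 200 camera calls.

## Working session

There is one attempt and no reset: what is moved stays moved. The work goes in short steps, Python scripts to look and compute and a shell command to move; the robot and the scene stay as the last step left them, time stands still between calls to the robot, and variables do not carry over. Pictures are saved under pics/ and viewed, about 12 in all and at most 16, crops included, and the job is handed in when it is done.

```bash
ls; mkdir -p pics
python3 - <<'E'
from bench import arm, viewer, job
import cv2,numpy as np
print(arm.state())
for n in("scene","top"):
    im=viewer.read_camera(n); cv2.imwrite(f"pics/{n}0.png",im[...,::-1]); print(viewer.calibration(n))
E
```

```text
pics
{'time_s': 0.0, 'joint_pos': array([ 1.09899694e+00,  4.23829521e-01,  1.63069435e+00, -1.88572673e-05,
        1.08858549e+00, -1.89867774e-02]), 'joint_vel': array([-7.09959912e-04, -8.61262238e-04,  3.98102338e-05, -5.26759416e-04,
       -9.99953785e-04, -1.20086151e-03]), 'joint_torque': array([-2.30196616e-03, -5.44618142e+01, -2.73659652e+01,  6.42590644e-02,
        2.27889681e-02, -1.45073718e-04]), 'ee_pos': array([273.17108242, 561.559018  , 243.90702767]), 'tcp_rot': array([-1.76132573e-04,  2.24472668e-01,  9.74480090e-01, -7.37663189e-04]), 'contact_force': array([ 0.19533309, -0.12129231,  0.48927929]), 'moment': array([-0.02988415,  0.03158896,  0.0001216 ]), 'finger_gap': 87.62891729467579}
{'fx': 437.85544964371115, 'fy': 437.85544964371115, 'cx': 315.6515016683877, 'cy': 195.683886417656, 'k1': -0.06661598148339011, 'R': array([[-0.20786918,  0.97814792, -0.0041295 ],
       [ 0.68269047,  0.14205461, -0.71676649],
       [-0.70051704, -0.15181284, -0.69730104]]), 't': array([ 132.22292342, -321.80486845, 1628.08638253])}
{'fx': 464.1239424037822, 'fy': 464.1239424037822, 'cx': 317.2825728532977, 'cy': 201.35115262788452, 'k1': -0.01657585970298878, 'R': array([[-0.01590928, -0.99985909,  0.00535697],
       [-0.97980154,  0.01452157, -0.19944439],
       [ 0.1993385 , -0.00842178, -0.9798945 ]]), 't': array([ -14.77310658,  554.11250552, 1271.02424154])}
```

View pics/scene0.png

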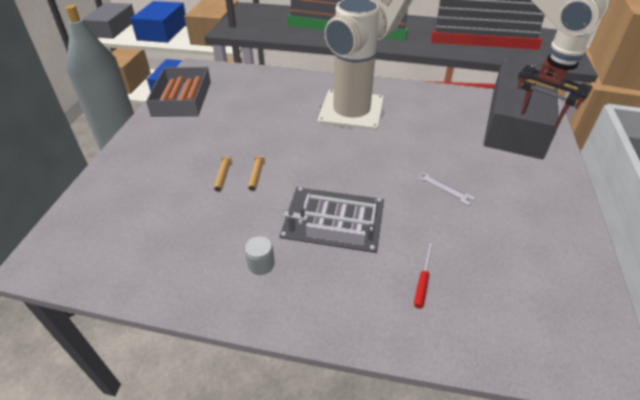

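View pics/top0.png

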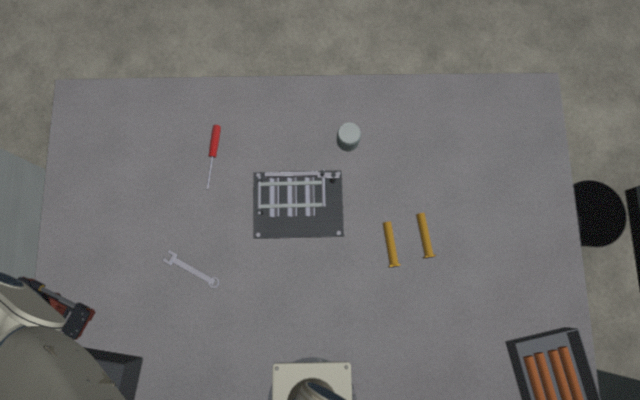

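Scene: two brass necks (top view near (391,245) and (426,236)), jig with closed frame centred near (298,204), tin (348,136), wrench (190,270), screwdriver (212,155). Next I'll zoom in and measure.

```bash
cat > h.py <<'E'
import cv2,numpy as np
from bench import arm,viewer,job
from scipy.spatial.transform import Rotation as Ro
C={n:viewer.calibration(n) for n in("scene","top")}
def ray(n,uv):
    c=C[n];d=np.array([(uv[0]-c['cx'])/c['fx'],(uv[1]-c['cy'])/c['fy']]);s=d.copy()
    for _ in range(10): s=d/(1+c['k1']*(s@s))
    R=np.array(c['R']);return -R.T@np.array(c['t']),R.T@np.r_[s,1]
def onz(n,uv,z):
    o,d=ray(n,uv);return o+d*(z-o[2])/d[2]
def proj(n,X):
    c=C[n];p=np.array(c['R'])@np.array(X,float)+c['t'];s=p[:2]/p[2];s=s*(1+c['k1']*(s@s))
    return np.array([c['fx']*s[0]+c['cx'],c['fy']*s[1]+c['cy']])
def two(a,b):
    (o1,d1),(o2,d2)=ray("scene",a),ray("top",b)
    k=np.linalg.lstsq(np.c_[d1,-d2],o2-o1,rcond=None)[0];p,q=o1+d1*k[0],o2+d2*k[1]
    return (p+q)/2,np.linalg.norm(p-q)
def brass(im):
    h=cv2.cvtColor(im,cv2.COLOR_RGB2HSV);m=cv2.inRange(h,(12,120,90),(28,255,255))
    return m
def necks(n,im,z=14.5,ymax=200):
    out=[];k,l,s,c=cv2.connectedComponentsWithStats(brass(im))
    for i in range(1,k):
        if s[i,4]<60 or s[i,4]>1000: continue
        P=np.argwhere(l==i)[:,::-1].astype(float)
        W=np.array([onz(n,p,z)[:2] for p in P]);m=W.mean(0)
        if n=='scene' and s[i,1]<110: continue
        u,sv,v=np.linalg.svd(W-m,full_matrices=False);a=v[0]*np.sign(v[0][0]);t=(W-m)@a
        out.append((s[i,4],m.round(1),round(float(np.arctan2(a[1],a[0])),3),(m+a*(t.min()+t.max())/2).round(1),round(np.ptp(t),1)))
    return out
def st():
    s=arm.state();R=Ro.from_quat(s['tcp_rot'][[1,2,3,0]]).as_matrix()
    print(s['time_s'],'p',s['ee_pos'].round(1),'F',s['contact_force'].round(1),'gap',round(s['finger_gap'],1),'yawx',np.arctan2(R[1,0],R[0,0]).round(3),'z',R[:,2].round(3),'j',s['joint_pos'].round(2));return s,R
def plan(target,ang=None,jaw=None):
    """dx dy dz and yaw (yaw first) to get TCP to target with tool-x heading ang"""
    s=arm.state();R=Ro.from_quat(s['tcp_rot'][[1,2,3,0]]).as_matrix()
    d=R.T@(np.array(target)-s['ee_pos']);print('tool shift now',d.round(1))
    if ang is not None:
        h=np.arctan2(R[1,0],R[0,0]);y=-(((ang-h)+np.pi/2)%np.pi-np.pi/2)
        print('yaw',round(y,3))
E
python3 - <<'E'
from h import *
t=cv2.imread('pics/top0.png')[...,::-1];s=cv2.imread('pics/scene0.png')[...,::-1]
for n,i in(('top',t),('scene',s)):
    for r in necks(n,i): print(n,r)
    # dark plate
    g=i.max(2);x0,y0,x1,y1=(240,160,360,245) if n=='top' else (270,180,395,255)
    m=np.zeros_like(g);m[y0:y1,x0:x1]=(g[y0:y1,x0:x1]<100)*255
    m=cv2.morphologyEx(m,cv2.MORPH_CLOSE,np.ones((25,25)))
    c=max(cv2.findContours(m,0,2)[0],key=cv2.contourArea);a=cv2.approxPolyDP(c,5,True)[:,0]
    print(n,[(p.tolist(),onz(n,p,8)[:2].round(0).tolist()) for p in a])
a=cv2.resize(t[160:245,245:355],None,fx=7,fy=7,interpolation=cv2.INTER_CUBIC);cv2.imwrite('pics/tc.png',a[...,::-1])
a=cv2.resize(s[180:255,275:390],None,fx=6.9,fy=6.9,interpolation=cv2.INTER_CUBIC);cv2.imwrite('pics/sc.png',a[...,::-1])
E
```

```text
top (np.int32(314), array([ 456.8, -335.6]), 0.142, array([ 459. , -335.2]), np.float64(129.2))
top (np.int32(333), array([ 431.7, -233.9]), 0.121, array([ 434.1, -233.7]), np.float64(128.5))
top (np.int32(139), array([  68.5, -688.4]), 0.193, array([  69.8, -688.1]), np.float64(113.4))
top (np.int32(67), array([  76.1, -717.4]), 0.203, array([  76.5, -717.3]), np.float64(56.2))
top (np.int32(65), array([  63.7, -614.5]), 0.132, array([  61.4, -614.9]), np.float64(62.5))
top [([340, 170], [659.0, -94.0]), ([253, 173], [653.0, 168.0]), ([253, 237], [460.0, 166.0]), ([343, 236], [459.0, -97.0])]
scene (np.int32(129), array([ 448.9, -337.8]), 0.154, array([ 449.3, -337.7]), np.float64(127.8))
scene (np.int32(134), array([ 423.6, -236.3]), 0.134, array([ 423.8, -236.3]), np.float64(128.4))
scene [([295, 198], [508.0, -89.0]), ([281, 239], [668.0, -88.0]), ([376, 251], [656.0, 165.0]), ([381, 204], [482.0, 160.0]), ([328, 193], [468.0, 2.0])]
```

View pics/tc.png

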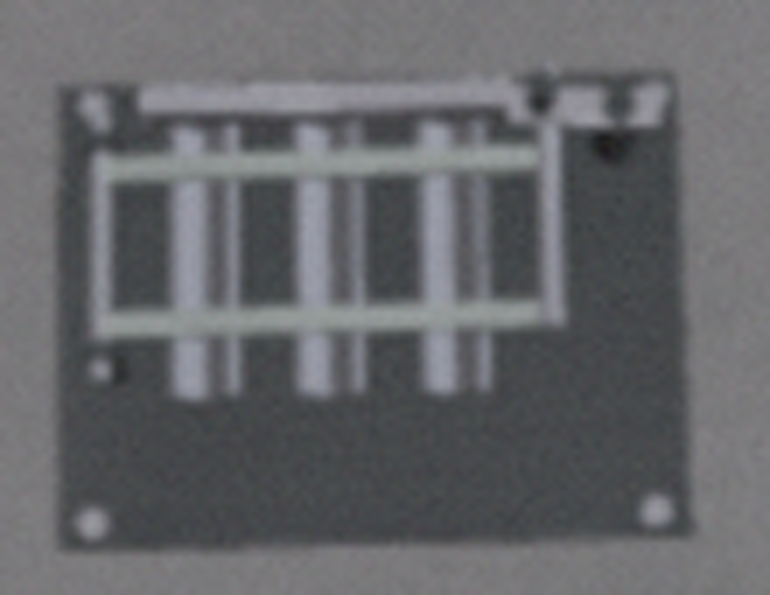

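View pics/sc.png

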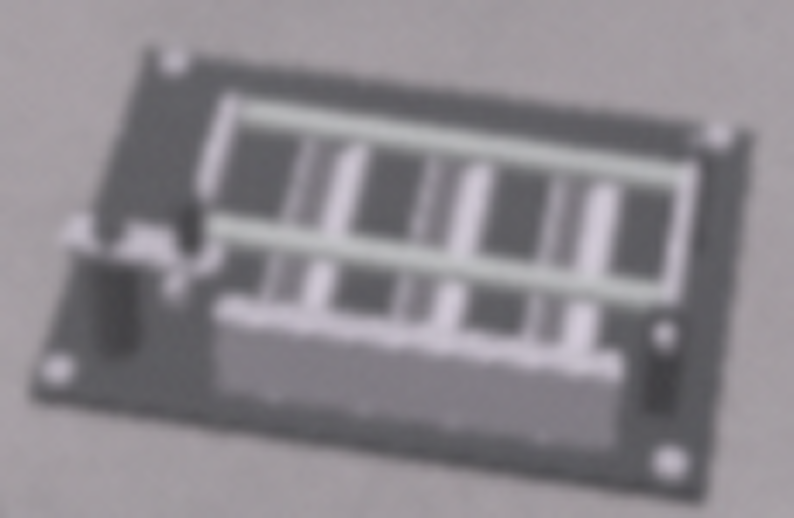

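Crops: closed frame with its bar on the right (top crop x≈550), turnbutton arm across it with post at about (540,95) and pivot near (615,105). Now the jig pose.

Run:
```python
from h import *
t=cv2.imread('pics/top0.png')[...,::-1];s=cv2.imread('pics/scene0.png')[...,::-1]
cr=lambda n,x,y:(x/7+245-.43,y/7+160-.43) if n=='top' else (x/6.9+275-.43,y/6.9+180-.43)
P={'top':[(60,85),(676,75),(692,537),(60,548)],'scene':[(703,500),(32,402),(150,48),(752,132)]}
J=np.array([[95,115],[95,-150],[-105,-150],[-105,115]])
S={'top':[(92,105),None,(656,511),(92,523)],'scene':[(670,462),(58,370),(175,62),(718,135)]}
from scipy.optimize import least_squares
for n in P:
    W=np.array([onz(n,cr(n,*p),8)[:2] for p in P[n]])
    f=lambda q:((Ro.from_euler('z',q[2]).as_matrix()[:2,:2]@J.T).T+q[:2]-W).ravel()
    r=least_squares(f,[560,50,0]);print(n,r.x.round(3),r.fun.round(1))
    print(' screws',[onz(n,cr(n,*p),10)[:2].round(0).tolist() for p in S[n] if p])
print('post',onz('top',cr('top',540,95),100).round(1), onz('scene',cr('scene',190,225),85).round(1),two(cr('scene',190,225),cr('top',540,95)))
print('pivot',onz('top',cr('top',618,103),70).round(1), onz('scene',cr('scene',112,240),70).round(1))
print('bar mid',onz('top',cr('top',552,240),57).round(1), onz('scene',cr('scene',215,155),57).round(1))
for x in(540,565): print('barside',onz('top',cr('top',x,240),57).round(1))
for a in((205,250),(332,250),(455,250)):print('groove',onz('top',cr('top',*a),28).round(1))
```

```text
top [5.62664e+02 5.18080e+01 5.00000e-03] [-0.1 -0.1  0.6 -0.8  0.1 -0.3 -0.6  1.2]
 screws [[648.0, 153.0], [469.0, -84.0], [468.0, 152.0]]
scene [5.65338e+02 5.28040e+01 1.20000e-02] [-0.7  2.4 -2.5 -2.4  2.5 -1.6  0.6  1.6]
 screws [[645.0, 152.0], [648.0, -87.0], [468.0, -84.0], [465.0, 151.0]]
post [625.2 -36.6 100. ] [630.7 -36.6  85. ] (array([629.52487735, -36.90925533,  83.68459114]), np.float64(0.025704003221351034))
pivot [629.3 -69.   70. ] [630.6 -67.5  70. ]
bar mid [575.2 -41.2  57. ] [565.5 -42.5  57. ]
barside [575.3 -36.3  57. ]
barside [575.2 -46.6  57. ]
groove [579.5 103.3  28. ]
groove [578.7  50.2  28. ]
groove [577.9  -1.2  28. ]
```

Run:
```python
from h import *
st(); plan([633,-33,150])
s,R=st(); a=np.deg2rad(-45); hy=np.arctan2(R[1,1],R[0,1]); print('hy',hy,'yaw',-(a-hy))
```

```text
0.1 p [273.2 561.6 244. ] F [-0.1  0.3 -0. ] gap 87.8 yawx 2.689 z [-0.001 -0.001 -1.   ] j [ 1.1   0.42  1.63  0.    1.09 -0.02]
tool shift now [-583.7 -377.2   94.5]
0.1 p [273.2 561.6 244. ] F [-0.1  0.3 -0. ] gap 87.8 yawx 2.689 z [-0.001 -0.001 -1.   ] j [ 1.1   0.42  1.63  0.    1.09 -0.02]
hy 1.1180255463906794 yaw 1.9034237097881277
```

```bash
python3 -m inch '[{"dx":-48.6,"dy":-31.4,"dz":8},{"dx":-48.6,"dy":-31.4,"dz":8},{"dx":-48.6,"dy":-31.4,"dz":8},{"dx":-48.6,"dy":-31.4,"dz":8},{"dx":-48.6,"dy":-31.4,"dz":8},{"dx":-48.6,"dy":-31.4,"dz":8},{"dx":-48.6,"dy":-31.4,"dz":8},{"dx":-48.6,"dy":-31.4,"dz":8},{"dx":-48.6,"dy":-31.4,"dz":8},{"dx":-48.6,"dy":-31.4,"dz":8},{"dx":-48.6,"dy":-31.4,"dz":8},{"dx":-48.6,"dy":-31.4,"dz":6}]' 20
python3 -m inch '[{"yaw":0.173,"grip":0.2},{"yaw":0.173},{"yaw":0.173},{"yaw":0.173},{"yaw":0.173},{"yaw":0.173},{"yaw":0.173},{"yaw":0.173},{"yaw":0.173},{"yaw":0.173},{"yaw":0.173},{}]'
python3 - <<'E'
from h import *
st(); plan([633,-33,97])
E
```

```text
0.1 p [273.2 561.6 244. ] F [-0.1  0.3 -0. ] gap 87.8 yawx 2.689 z [-0.001 -0.001 -1.   ] j [ 1.1   0.42  1.63  0.    1.09 -0.02]
tool shift now [-583.7 -377.1  147.5]$[0]: bad value
$[0]: bad value
```

```bash
python3 -m inch '[{"dx":-48.6,"dy":-31.4,"dz":8,"yaw":0,"grip":-1},{"dx":-48.6,"dy":-31.4,"dz":8,"yaw":0,"grip":-1},{"dx":-48.6,"dy":-31.4,"dz":8,"yaw":0,"grip":-1},{"dx":-48.6,"dy":-31.4,"dz":8,"yaw":0,"grip":-1},{"dx":-48.6,"dy":-31.4,"dz":8,"yaw":0,"grip":-1},{"dx":-48.6,"dy":-31.4,"dz":8,"yaw":0,"grip":-1},{"dx":-48.6,"dy":-31.4,"dz":8,"yaw":0,"grip":-1},{"dx":-48.6,"dy":-31.4,"dz":8,"yaw":0,"grip":-1},{"dx":-48.6,"dy":-31.4,"dz":8,"yaw":0,"grip":-1},{"dx":-48.6,"dy":-31.4,"dz":8,"yaw":0,"grip":-1},{"dx":-48.6,"dy":-31.4,"dz":8,"yaw":0,"grip":-1},{"dx":-48.6,"dy":-31.4,"dz":6,"yaw":0,"grip":-1}]' 20
python3 - <<'E'
from h import *
st(); plan([633,-33,97])
E
```

```text
time_s: 1.6
ee_pos: [633.4, -33.7, 149.9]
tcp_rot: [-0.0, 0.225, 0.974, -0.0]
contact_force: [0.0, 0.8, 0.1]
finger_gap: 87.6
1.6 p [633.4 -33.7 149.9] F [0.  0.8 0.1] gap 87.6 yawx 2.689 z [-0.001  0.    -1.   ] j [-0.07  0.55  1.67  0.    0.92 -1.19]
tool shift now [ 0.7  0.5 52.9]
```

```bash
python3 -m inch '[{"dx":0,"dy":0,"dz":0,"yaw":0.173,"grip":0.3},{"dx":0,"dy":0,"dz":0,"yaw":0.173,"grip":0.3},{"dx":0,"dy":0,"dz":0,"yaw":0.173,"grip":0.3},{"dx":0,"dy":0,"dz":0,"yaw":0.173,"grip":0.3},{"dx":0,"dy":0,"dz":0,"yaw":0.173,"grip":0.3},{"dx":0,"dy":0,"dz":0,"yaw":0.173,"grip":0.3},{"dx":0,"dy":0,"dz":0,"yaw":0.173,"grip":0.3},{"dx":0,"dy":0,"dz":0,"yaw":0.173,"grip":0.3},{"dx":0,"dy":0,"dz":0,"yaw":0.173,"grip":0.3},{"dx":0,"dy":0,"dz":0,"yaw":0.173,"grip":0.3},{"dx":0,"dy":0,"dz":0,"yaw":0.173,"grip":0.3},{"dx":0,"dy":0,"dz":0,"yaw":0,"grip":0.3}]' 20
python3 - <<'E'
from h import *
s,R=st(); plan([633,-33,97]); print(R.round(2))
i=viewer.read_camera('scene');cv2.imwrite('pics/s1.png',cv2.resize(i[130:260,240:400],None,fx=5,fy=4.6)[...,::-1])
E
```

```text
time_s: 3.1
ee_pos: [632.7, -32.0, 150.3]
tcp_rot: [-0.0, 0.924, 0.384, -0.0]
contact_force: [0.4, 0.6, 0.3]
finger_gap: 30.5
3.1 p [632.7 -32.  150.3] F [0.4 0.6 0.3] gap 30.5 yawx 0.787 z [-0.001  0.    -1.   ] j [-0.07  0.55  1.67 -0.    0.92  0.71]
tool shift now [-0.5  1.  53.3]
[[ 0.71  0.71 -0.  ]
 [ 0.71 -0.71  0.  ]
 [-0.   -0.   -1.  ]]
```

View pics/s1.png

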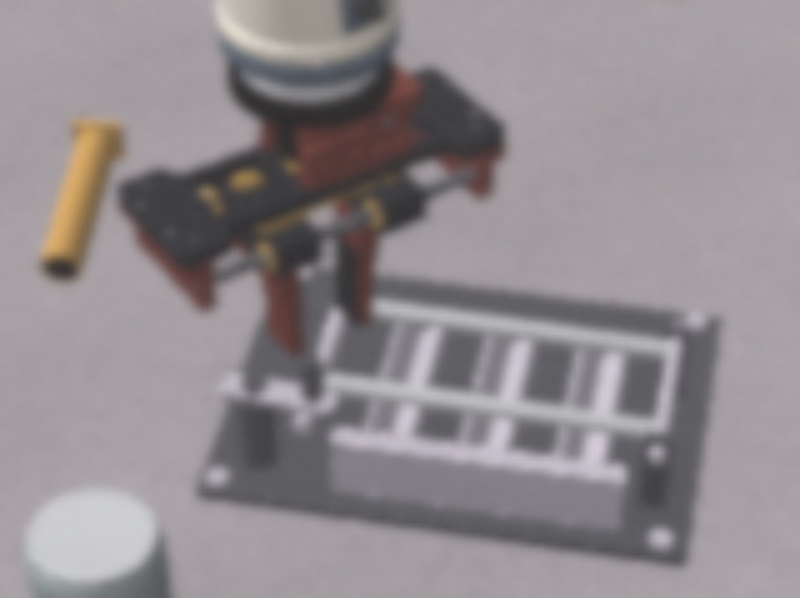

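The gripper is above the post (post at (312,385) in the crop), with a finger on each side. Descend and push along tool +y.

```bash
python3 -m inch '[{"dx":0,"dy":0,"dz":18,"yaw":0,"grip":0.3},{"dx":0,"dy":0,"dz":18,"yaw":0,"grip":0.3},{"dx":0,"dy":0,"dz":17,"yaw":0,"grip":0.3},{"dx":0,"dy":0,"dz":0,"yaw":0,"grip":0.3}]'
python3 -m inch '[{"dx":0,"dy":6,"dz":0,"yaw":0,"grip":0.3},{"dx":0,"dy":6,"dz":0,"yaw":0,"grip":0.3},{"dx":0,"dy":6,"dz":0,"yaw":0,"grip":0.3},{"dx":0,"dy":6,"dz":0,"yaw":0,"grip":0.3},{"dx":0,"dy":6,"dz":0,"yaw":0,"grip":0.3},{"dx":0,"dy":6,"dz":0,"yaw":0,"grip":0.3},{"dx":0,"dy":6,"dz":0,"yaw":0,"grip":0.3},{"dx":0,"dy":6,"dz":0,"yaw":0,"grip":0.3},{"dx":0,"dy":6,"dz":0,"yaw":0,"grip":0.3},{"dx":0,"dy":0,"dz":0,"yaw":0,"grip":0.3}]'
python3 -m inch '[{"dx":0,"dy":-5,"dz":-10,"yaw":0,"grip":0.3},{"dx":0,"dy":0,"dz":-35,"yaw":0,"grip":0.3},{"dx":0,"dy":0,"dz":-50,"yaw":0,"grip":0.3},{"dx":0,"dy":0,"dz":0,"yaw":0,"grip":0.3}]'
python3 - <<'E'
from h import *
st()
i=viewer.read_camera('scene');cv2.imwrite('pics/s2.png',cv2.resize(i[130:260,240:400],None,fx=5,fy=4.6)[...,::-1])
E
```

```text
time_s: 3.65
ee_pos: [631.5, -31.8, 95.2]
tcp_rot: [-0.001, 0.924, 0.383, -0.002]
contact_force: [-1.2, 1.3, 0.6]
finger_gap: 30.9
time_s: 4.9
ee_pos: [671.6, -70.6, 97.5]
tcp_rot: [0.0, 0.924, 0.383, 0.0]
contact_force: [-0.8, -0.5, -0.8]
finger_gap: 31.1
time_s: 5.4
ee_pos: [670.6, -66.5, 198.3]
tcp_rot: [0.002, 0.924, 0.383, 0.004]
contact_force: [-0.2, -1.6, 0.4]
finger_gap: 30.7
5.4 p [670.6 -66.5 198.3] F [-0.2 -1.6  0.4] gap 30.7 yawx 0.786 z [ 0.01  -0.001 -1.   ] j [-0.12  0.54  1.55  0.    1.04  0.67]
```

View pics/s2.png

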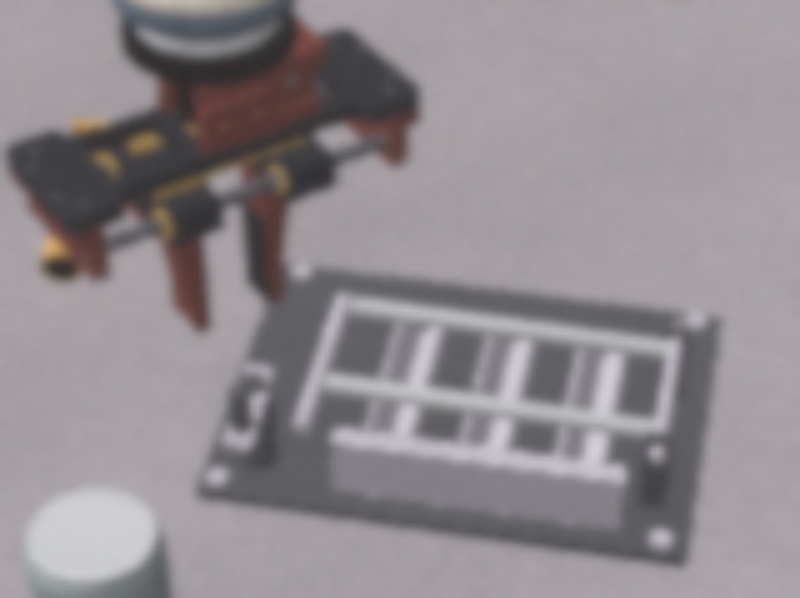

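Turnbutton now points along +x, clear of the bar; arms meet the bar near crop (350,305)/(328,380).

```bash
python3 - <<'E'
from h import *
for p in((350,303),(328,380),(338,343)): print(onz('scene',(240+p[0]/5,130+p[1]/4.6),60).round(1))
plan([572,-40.5,130],0.007)
E
python3 -m inch '[{"dx":0,"dy":0,"dz":0,"yaw":0.156,"grip":0.1},{"dx":0,"dy":0,"dz":0,"yaw":0.156,"grip":0.1},{"dx":0,"dy":0,"dz":0,"yaw":0.156,"grip":0.1},{"dx":0,"dy":0,"dz":0,"yaw":0.156,"grip":0.1},{"dx":0,"dy":0,"dz":0,"yaw":0.155,"grip":0.1},{"dx":0,"dy":0,"dz":0,"yaw":0,"grip":0.1}]'
python3 - <<'E'
from h import *
st();plan([571,-40.5,110],0.007)
i=viewer.read_camera('top');cv2.imwrite('pics/t2.png',cv2.resize(i[160:245,245:355],None,fx=7,fy=7)[...,::-1])
E
```

```text
[542.5 -35.6  60. ]
[607.3 -33.2  60. ]
[576.9 -34.7  60. ]
tool shift now [-50.5 -87.3  65.2]
yaw 0.779
time_s: 6.2
ee_pos: [666.9, -66.3, 191.5]
tcp_rot: [-0.0, 1.0, 0.004, -0.001]
contact_force: [0.1, 0.2, -0.5]
finger_gap: 39.5
6.2 p [666.9 -66.3 191.5] F [ 0.1  0.2 -0.5] gap 39.5 yawx 0.008 z [-0.002  0.    -1.   ] j [-0.12  0.55  1.56 -0.    1.04  1.45]
tool shift now [-95.5 -26.6  81.7]
yaw 0.001
```

```bash
python3 -m inch '[{"dx":-31,"dy":-9,"dz":20,"yaw":0,"grip":0.1},{"dx":-31,"dy":-9,"dz":20,"yaw":0,"grip":0.1},{"dx":-31,"dy":-8,"dz":20,"yaw":0,"grip":0.1},{"dx":0,"dy":0,"dz":25,"yaw":0,"grip":0.1},{"dx":0,"dy":0,"dz":20,"yaw":0,"grip":0.1},{"dx":0,"dy":0,"dz":20,"yaw":0,"grip":0.1},{"dx":0,"dy":0,"dz":0,"yaw":0,"grip":0.1}]' 20
python3 - <<'E'
from h import *
st()
E
python3 -m inch '[{"dx":0,"dy":0,"dz":0,"yaw":0,"grip":1},{"dx":0,"dy":0,"dz":0,"yaw":0,"grip":1},{"dx":0,"dy":0,"dz":0,"yaw":0,"grip":1},{"dx":0,"dy":0,"dz":0,"yaw":0,"grip":1},{"dx":0,"dy":0,"dz":0,"yaw":0,"grip":1}]' 15
python3 - <<'E'
from h import *
s,R=st()
# arc rows from current, hinge world y=144, radius 184, to 2.72
a=np.linspace(0,2.72,17);y=-184*np.cos(a);z=184*np.sin(a)
print([( -round(p),-round(q)) for p,q in zip(np.diff(y),np.diff(z))])
E
```

```text
time_s: 7.12
ee_pos: [573.3, -41.1, 66.0]
tcp_rot: [-0.0, 1.0, 0.004, -0.002]
contact_force: [-0.6, -0.1, -0.5]
finger_gap: 39.6
7.125 p [573.3 -41.1  66. ] F [-0.6 -0.1 -0.5] gap 39.6 yawx 0.008 z [-0.003  0.    -1.   ] j [-0.09  0.61  1.83 -0.    0.7   1.47]
time_s: 7.75
ee_pos: [574.8, -40.8, 68.0]
tcp_rot: [-0.0, 1.0, 0.003, 0.0]
contact_force: [0.9, 4.0, 1.2]
finger_gap: 9.9
7.75 p [574.8 -40.8  68. ] F [0.9 4.  1.2] gap 9.9 yawx 0.007 z [ 0.001  0.    -1.   ] j [-0.09  0.61  1.83  0.    0.7   1.47]
[(-3, -31), (-8, -30), (-13, -28), (-18, -26), (-22, -23), (-25, -19), (-28, -14), (-30, -9), (-31, -4), (-31, 1), (-31, 7), (-29, 12), (-27, 16), (-23, 21), (-20, 24), (-15, 27)]
```

```bash
python3 -m inch '[{"dx":0,"dy":-3,"dz":-31,"yaw":0,"grip":1},{"dx":0,"dy":-8,"dz":-30,"yaw":0,"grip":1},{"dx":0,"dy":-13,"dz":-28,"yaw":0,"grip":1},{"dx":0,"dy":-18,"dz":-26,"yaw":0,"grip":1},{"dx":0,"dy":0,"dz":0,"yaw":0,"grip":1}]'
python3 -m inch '[{"dx":0,"dy":-22,"dz":-23,"yaw":0,"grip":1},{"dx":0,"dy":-25,"dz":-19,"yaw":0,"grip":1},{"dx":0,"dy":-28,"dz":-14,"yaw":0,"grip":1},{"dx":0,"dy":-30,"dz":-9,"yaw":0,"grip":1},{"dx":0,"dy":0,"dz":0,"yaw":0,"grip":1}]'
```

```text
time_s: 8.38
ee_pos: [574.2, 1.4, 184.2]
tcp_rot: [0.0, 1.0, 0.004, 0.001]
contact_force: [-0.9, -1.7, 2.8]
finger_gap: 9.5
time_s: 9.0
ee_pos: [573.8, 106.6, 248.7]
tcp_rot: [0.0, 1.0, 0.004, 0.001]
contact_force: [-3.6, -0.4, 11.7]
finger_gap: 9.2
```

Run:
```python
from h import *
st()
i=viewer.read_camera('scene');cv2.imwrite('pics/s3.png',cv2.resize(i[100:270,230:410],None,fx=4,fy=3.5)[...,::-1])
```

```text
9.0 p [573.8 106.6 248.7] F [-3.6 -0.4 11.7] gap 9.2 yawx 0.009 z [ 0.001 -0.    -1.   ] j [ 0.16  0.36  1.72 -0.    1.06  1.73]
```

View pics/s3.png

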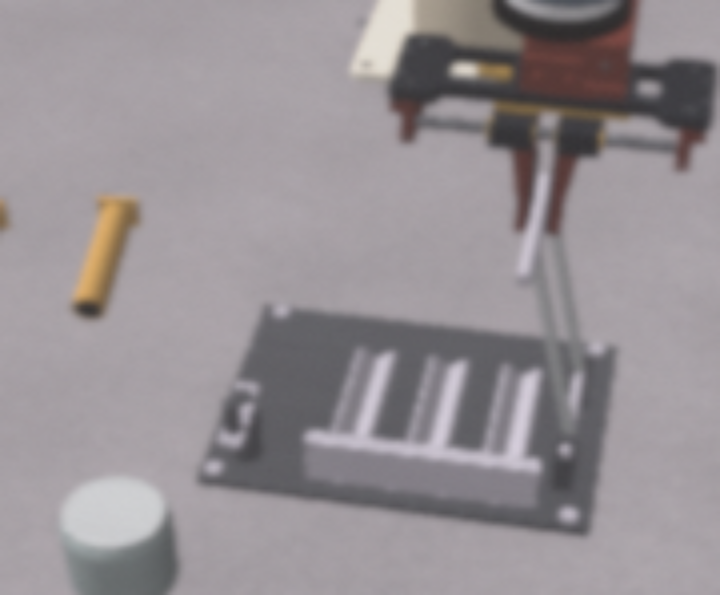

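The frame swings with the gripper (bar held near (540,215)). Continue over.

```bash
python3 -m inch '[{"dx":0,"dy":-31,"dz":-6,"yaw":0,"grip":1},{"dx":0,"dy":-31,"dz":1,"yaw":0,"grip":1},{"dx":0,"dy":-31,"dz":7,"yaw":0,"grip":1},{"dx":0,"dy":-29,"dz":12,"yaw":0,"grip":1},{"dx":0,"dy":0,"dz":0,"yaw":0,"grip":1}]'
python3 -m inch '[{"dx":0,"dy":-27,"dz":16,"yaw":0,"grip":1},{"dx":0,"dy":-23,"dz":21,"yaw":0,"grip":1},{"dx":0,"dy":-20,"dz":24,"yaw":0,"grip":1},{"dx":0,"dy":-15,"dz":27,"yaw":0,"grip":1},{"dx":0,"dy":0,"dz":0,"yaw":0,"grip":1}]'
```

```text
time_s: 9.68
ee_pos: [572.8, 228.9, 232.3]
tcp_rot: [-0.0, 1.0, 0.004, -0.0]
contact_force: [0.5, 1.8, 0.5]
finger_gap: 9.5
time_s: 10.3
ee_pos: [572.1, 312.0, 143.2]
tcp_rot: [0.001, 1.0, 0.004, -0.001]
contact_force: [1.7, 0.1, -2.8]
finger_gap: 9.6
```

```bash
python3 -m inch '[{"dx":0,"dy":0,"dz":0,"yaw":0,"grip":0.1},{"dx":0,"dy":0,"dz":0,"yaw":0,"grip":0.1},{"dx":0,"dy":0,"dz":0,"yaw":0,"grip":0.1},{"dx":0,"dy":0,"dz":-25,"yaw":0,"grip":0.1},{"dx":0,"dy":0,"dz":-45,"yaw":0,"grip":0.1},{"dx":0,"dy":30,"dz":-30,"yaw":0,"grip":0.1},{"dx":0,"dy":0,"dz":0,"yaw":0,"grip":0.1}]'
python3 - <<'E'
from h import *
st()
i=viewer.read_camera('scene');cv2.imwrite('pics/s4.png',cv2.resize(i[100:270,190:410],None,fx=3.6,fy=3.5)[...,::-1])
for r in necks('scene',i): print(r)
for r in necks('top',viewer.read_camera('top'))[:2]: print(r)
E
```

```text
time_s: 11.18
ee_pos: [573.6, 282.0, 248.9]
tcp_rot: [-0.001, 1.0, 0.003, 0.002]
contact_force: [-0.1, 0.6, -0.4]
finger_gap: 39.4
11.175 p [573.6 282.  248.9] F [-0.1  0.6 -0.4] gap 39.4 yawx 0.005 z [ 0.005  0.002 -1.   ] j [ 0.44  0.44  1.6  -0.    1.1   2.  ]
(np.int32(127), array([ 447. , -338.2]), 0.155, array([ 447.2, -338.2]), np.float64(132.2))
(np.int32(136), array([ 423.5, -236.5]), 0.136, array([ 423.8, -236.4]), np.float64(128.4))
(np.int32(319), array([ 457.2, -335.3]), 0.147, array([ 458.8, -335.1]), np.float64(128.7))
(np.int32(337), array([ 432. , -233.8]), 0.121, array([ 434.1, -233.6]), np.float64(128.5))
```

View pics/s4.png

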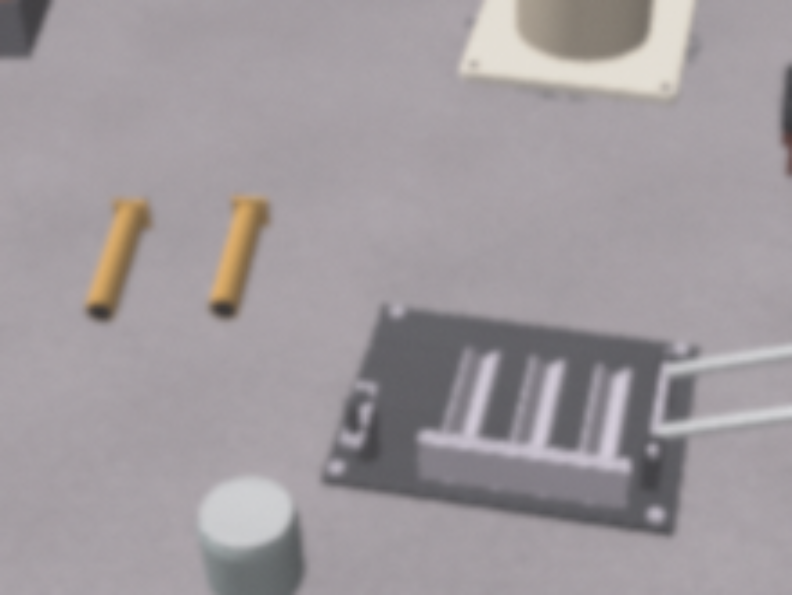

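Frame lies open to the left; both necks still at (125,260) and (240,255) in the crop, undisturbed. Go to the nearer neck.

```bash
python3 -m inch '[{"dx":-12,"dy":47,"dz":0,"yaw":0,"grip":-0.4},{"dx":-12,"dy":47,"dz":0,"yaw":0,"grip":-0.4},{"dx":-12,"dy":47,"dz":0,"yaw":0,"grip":-0.4},{"dx":-13,"dy":47,"dz":0,"yaw":0,"grip":-0.4},{"dx":-13,"dy":47,"dz":0,"yaw":0,"grip":-0.4},{"dx":-13,"dy":47,"dz":0,"yaw":0,"grip":-0.4},{"dx":-13,"dy":47,"dz":10,"yaw":0,"grip":-0.4},{"dx":-13,"dy":47,"dz":20,"yaw":0,"grip":-0.4},{"dx":-13,"dy":47,"dz":30,"yaw":0,"grip":-0.4},{"dx":-13,"dy":47,"dz":30,"yaw":0,"grip":-0.4},{"dx":-13,"dy":46,"dz":30,"yaw":-0.125,"grip":-0.4},{"dx":0,"dy":0,"dz":0,"yaw":0,"grip":-0.4}]' 25
python3 - <<'E'
from h import *
st();plan([433,-234,32],0.128)
for r in necks('scene',viewer.read_camera('scene')): print(r)
E
```

```text
time_s: 12.78
ee_pos: [433.4, -235.0, 122.4]
tcp_rot: [-0.002, 0.998, 0.064, -0.003]
contact_force: [0.5, -0.3, 0.5]
finger_gap: 61.5
12.775 p [ 433.4 -235.   122.4] F [ 0.5 -0.3  0.5] gap 61.5 yawx 0.129 z [-0.005  0.003 -1.   ] j [-0.52  0.43  1.99 -0.    0.73  0.92]
tool shift now [ 0.2 -0.7 90.4]
yaw 0.001
(np.int32(147), array([ 422. , -236.2]), 0.131, array([ 421.6, -236.2]), np.float64(132.7))
(np.int32(140), array([ 445.3, -338.1]), 0.154, array([ 447. , -337.8]), np.float64(132.5))
```

```bash
python3 -m inch '[{"dx":0,"dy":0,"dz":35,"yaw":0,"grip":-0.4},{"dx":0,"dy":0,"dz":35,"yaw":0,"grip":-0.4},{"dx":0,"dy":0,"dz":20,"yaw":0,"grip":-0.4},{"dx":0,"dy":0,"dz":0,"yaw":0,"grip":-0.4},{"dx":0,"dy":0,"dz":0,"yaw":0,"grip":1},{"dx":0,"dy":0,"dz":0,"yaw":0,"grip":1},{"dx":0,"dy":0,"dz":0,"yaw":0,"grip":1},{"dx":0,"dy":0,"dz":0,"yaw":0,"grip":1},{"dx":0,"dy":0,"dz":0,"yaw":0,"grip":1},{"dx":0,"dy":0,"dz":0,"yaw":0,"grip":1}]' 35
python3 -m inch '[{"dx":0,"dy":0,"dz":-20,"yaw":0,"grip":1},{"dx":0,"dy":0,"dz":-30,"yaw":0,"grip":1},{"dx":0,"dy":0,"dz":-35,"yaw":0,"grip":1},{"dx":0,"dy":0,"dz":-35,"yaw":0,"grip":1},{"dx":0,"dy":0,"dz":0,"yaw":0,"grip":1},{"dx":0,"dy":0,"dz":0,"yaw":0,"grip":1}]'
python3 - <<'E'
from h import *
st()
c,s=np.cos(.007),np.sin(.007)
for n,y in(('g0',-52),('g2',52)):
    x=-15;print(n,563.5+c*x-s*y,52.1+s*x+c*y)
for k,v in(('scene',viewer.read_camera('scene')),('top',viewer.read_camera('top'))): 
    for r in necks(k,v,130)[:2]:print(k,r)
E
```

```text
time_s: 14.08
ee_pos: [436.0, -234.3, 36.1]
tcp_rot: [0.0, 0.998, 0.066, 0.0]
contact_force: [0.1, 1.5, 6.0]
finger_gap: 25.1
time_s: 14.82
ee_pos: [435.2, -233.9, 154.9]
tcp_rot: [-0.0, 0.998, 0.066, -0.0]
contact_force: [-0.5, 1.0, -1.0]
finger_gap: 25.2
14.825 p [ 435.2 -233.9  154.9] F [-0.5  1.  -1. ] gap 25.2 yawx 0.132 z [-0.001  0.001 -1.   ] j [-0.52  0.37  1.98 -0.    0.8   0.92]
g0 548.86436452584 -0.003725147704258802
g2 548.1363704711588 103.99372686270006
scene (np.int32(126), array([ 430. , -238.7]), 0.19, array([ 416.6, -241.3]), np.float64(126.3))
scene (np.int32(134), array([ 568.1, -273. ]), 0.153, array([ 569. , -272.9]), np.float64(115.2))
top (np.int32(99), array([ 110.9, -652.8]), 0.202, array([ 111.5, -652.6]), np.float64(76.5))
top (np.int32(61), array([  99.4, -559.7]), 0.247, array([ 101.5, -559.2]), np.float64(54.9))
```

Grip is right at the fingertips (TCP ended ~4 mm high); set down and regrip lower.

```bash
python3 -m inch '[{"dx":0,"dy":0,"dz":50,"yaw":0,"grip":1},{"dx":0,"dy":0,"dz":50,"yaw":0,"grip":1},{"dx":0,"dy":0,"dz":17,"yaw":0,"grip":1},{"dx":0,"dy":0,"dz":0,"yaw":0,"grip":1},{"dx":0,"dy":0,"dz":0,"yaw":0,"grip":0.1},{"dx":0,"dy":0,"dz":0,"yaw":0,"grip":0.1},{"dx":0,"dy":0,"dz":3,"yaw":0,"grip":0.1},{"dx":0,"dy":0,"dz":2,"yaw":0,"grip":0.1},{"dx":0,"dy":0,"dz":0,"yaw":0,"grip":0.1},{"dx":0,"dy":0,"dz":0,"yaw":0,"grip":0.1}]' 35
python3 -m inch '[{"dx":0,"dy":0,"dz":0,"yaw":0,"grip":1},{"dx":0,"dy":0,"dz":0,"yaw":0,"grip":1},{"dx":0,"dy":0,"dz":0,"yaw":0,"grip":1},{"dx":0,"dy":0,"dz":0,"yaw":0,"grip":1},{"dx":0,"dy":0,"dz":0,"yaw":0,"grip":1}]' 35
python3 - <<'E'
from h import *
for k in('scene','top'): 
    for r in necks(k,viewer.read_camera(k)):
        if r[1][0]>300: print(k,r)
st()
E
```

```text
time_s: 16.18
ee_pos: [435.8, -234.2, 33.7]
tcp_rot: [-0.0, 0.998, 0.066, -0.0]
contact_force: [0.4, -0.4, -0.2]
finger_gap: 39.3
time_s: 16.8
ee_pos: [435.8, -234.2, 33.7]
tcp_rot: [0.0, 0.998, 0.066, 0.0]
contact_force: [-0.0, 0.9, -0.4]
finger_gap: 25.5
scene (np.int32(136), array([ 447.8, -337.3]), 0.142, array([ 446.8, -337.5]), np.float64(132.9))
scene (np.int32(118), array([ 438.5, -236.4]), 0.172, array([ 431.7, -237.6]), np.float64(112.7))
16.9 p [ 435.8 -234.2   33.7] F [-0.5 -0.2 -0.3] gap 25.2 yawx 0.132 z [ 0. -0. -1.] j [-0.52  0.6   2.02 -0.    0.53  0.92]
```

```bash
python3 -m inch '[{"dx":0,"dy":0,"dz":-20,"yaw":0,"grip":1},{"dx":0,"dy":0,"dz":-35,"yaw":0,"grip":1},{"dx":0,"dy":0,"dz":-35,"yaw":0,"grip":1},{"dx":0,"dy":0,"dz":-30,"yaw":0,"grip":1},{"dx":21,"dy":-30,"dz":0,"yaw":0,"grip":1},{"dx":21,"dy":-30,"dz":0,"yaw":0,"grip":1},{"dx":21,"dy":-31,"dz":0,"yaw":0,"grip":1},{"dx":21,"dy":-31,"dz":0,"yaw":0,"grip":1},{"dx":21,"dy":-31,"dz":0,"yaw":0,"grip":1},{"dx":21,"dy":-31,"dz":0,"yaw":0,"grip":1},{"dx":21,"dy":-31,"dz":0,"yaw":0.125,"grip":1},{"dx":0,"dy":0,"dz":0,"yaw":0,"grip":1}]' 35
python3 -m inch '[{"dx":0,"dy":0,"dz":20,"yaw":0,"grip":1},{"dx":0,"dy":0,"dz":20,"yaw":0,"grip":1},{"dx":0,"dy":0,"dz":20,"yaw":0,"grip":1},{"dx":0,"dy":0,"dz":0,"yaw":0,"grip":1},{"dx":0,"dy":0,"dz":0,"yaw":0,"grip":1}]'
python3 - <<'E'
from h import *
st();plan([555,0,60],0.007)
i=viewer.read_camera('scene');cv2.imwrite('pics/s5.png',cv2.resize(i[150:270,240:410],None,fx=4.6,fy=4.6)[...,::-1])
E
```

```text
time_s: 18.4
ee_pos: [554.0, 0.2, 153.5]
tcp_rot: [-0.0, 1.0, 0.005, 0.0]
contact_force: [0.4, 0.3, -0.3]
finger_gap: 25.4
time_s: 19.02
ee_pos: [553.3, -2.2, 94.2]
tcp_rot: [0.0, 1.0, 0.003, 0.0]
contact_force: [0.2, -0.3, -0.4]
finger_gap: 24.9
19.025 p [553.3  -2.2  94.2] F [ 0.2 -0.3 -0.4] gap 24.9 yawx 0.007 z [ 0. -0. -1.] j [-0.03  0.54  1.88 -0.    0.73  1.54]
tool shift now [ 1.8 -2.2 34.2]
yaw -0.0
```

View pics/s5.png

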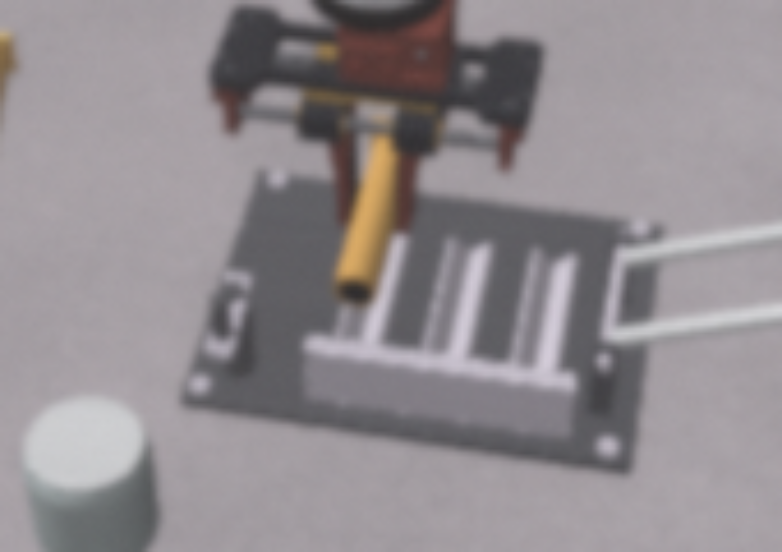

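Neck held level above groove 0, tip near (355,292). Lower into the V.

```bash
python3 - <<'E'
from h import *
print(onz('scene',(240+355/4.6,150+290/4.6),75))
E
python3 -m inch '[{"dx":0,"dy":-2,"dz":12,"yaw":0,"grip":1},{"dx":0,"dy":0,"dz":10,"yaw":0,"grip":1},{"dx":0,"dy":0,"dz":8,"yaw":0,"grip":1},{"dx":0,"dy":0,"dz":4,"yaw":0,"grip":1},{"dx":0,"dy":0,"dz":0,"yaw":0,"grip":1},{"dx":0,"dy":0,"dz":0,"yaw":0,"grip":1}]'
```

```text
[6.16511634e+02 2.23086363e-01 7.50000000e+01]
time_s: 19.82
ee_pos: [553.3, 0.2, 59.8]
tcp_rot: [-0.0, 1.0, 0.003, 0.0]
contact_force: [-0.2, -0.1, -0.2]
finger_gap: 25.6
```

```bash
python3 -m inch '[{"dx":0,"dy":0,"dz":1.5,"yaw":0,"grip":1},{"dx":0,"dy":0,"dz":0,"yaw":0,"grip":1},{"dx":0,"dy":0,"dz":0,"yaw":0,"grip":1}]';python3 -m inch '[{"dx":0,"dy":0,"dz":1.5,"yaw":0,"grip":1},{"dx":0,"dy":0,"dz":0,"yaw":0,"grip":1},{"dx":0,"dy":0,"dz":0,"yaw":0,"grip":1}]'
```

```text
time_s: 20.2
ee_pos: [553.5, 0.1, 58.6]
tcp_rot: [0.0, 1.0, 0.003, 0.0]
contact_force: [-0.9, -3.3, 3.9]
finger_gap: 25.4
time_s: 20.58
ee_pos: [553.8, -0.5, 57.9]
tcp_rot: [0.0, 1.0, 0.003, 0.001]
contact_force: [-3.8, -6.8, 14.6]
finger_gap: 25.4
```

```bash
python3 -m inch '[{"dx":0,"dy":0,"dz":-1,"yaw":0,"grip":0.2},{"dx":0,"dy":0,"dz":0,"yaw":0,"grip":0.2},{"dx":0,"dy":0,"dz":0,"yaw":0,"grip":0.2},{"dx":0,"dy":0,"dz":-20,"yaw":0,"grip":0.2},{"dx":0,"dy":0,"dz":-40,"yaw":0,"grip":0.2},{"dx":-50,"dy":0,"dz":0,"yaw":0,"grip":1},{"dx":-37,"dy":0,"dz":0,"yaw":0,"grip":1},{"dx":0,"dy":0,"dz":0,"yaw":0,"grip":1},{"dx":0,"dy":0,"dz":35,"yaw":0,"grip":1},{"dx":0,"dy":0,"dz":33,"yaw":0,"grip":1},{"dx":0,"dy":0,"dz":0,"yaw":0,"grip":1}]'
python3 - <<'E'
from h import *
st();plan([466,0,51],0.007)
i=viewer.read_camera('scene')
for r in necks('scene',i,38.4):print(r)
for r in necks('top',viewer.read_camera('top'),38.4):print(r)
E
```

```text
time_s: 21.95
ee_pos: [465.8, -0.2, 48.0]
tcp_rot: [-0.0, 1.0, 0.003, -0.002]
contact_force: [0.8, 0.7, -0.1]
finger_gap: 0.6
21.95 p [ 4.658e+02 -2.000e-01  4.800e+01] F [ 0.8  0.7 -0.1] gap 0.6 yawx 0.007 z [-0.004  0.    -1.   ] j [-0.03  0.54  2.07  0.    0.53  1.54]
tool shift now [ 0.2 -0.2 -3. ]
yaw -0.0
(np.int32(132), array([ 467.3, -284.4]), 0.222, array([ 466.4, -284.6]), np.float64(123.8))
(np.int32(250), array([538.6,  -2.1]), 0.001, array([537.5,  -2.1]), np.float64(135.7))
(np.int32(105), array([595.8,  -0.7]), -0.002, array([596. ,  -0.7]), np.float64(39.1))
(np.int32(312), array([ 447.3, -289.6]), 0.216, array([ 449.5, -289.1]), np.float64(126.3))
(np.int32(168), array([  69.2, -707.1]), 0.204, array([  70.2, -706.9]), np.float64(139.7))
(np.int32(65), array([  62.1, -605.7]), 0.256, array([  61.4, -605.9]), np.float64(52.1))
```

Neck 1 sits in groove 0; the other neck got knocked (I'll re-measure). Push neck 1 home.

```bash
python3 -m inch '[{"dx":4,"dy":0,"dz":0,"yaw":0,"grip":1},{"dx":4,"dy":0,"dz":0,"yaw":0,"grip":1},{"dx":4,"dy":0,"dz":0,"yaw":0,"grip":1},{"dx":4,"dy":0,"dz":0,"yaw":0,"grip":1},{"dx":3,"dy":0,"dz":0,"yaw":0,"grip":1},{"dx":0,"dy":0,"dz":0,"yaw":0,"grip":1}]';python3 -m inch '[{"dx":2,"dy":0,"dz":0,"yaw":0,"grip":1},{"dx":2,"dy":0,"dz":0,"yaw":0,"grip":1},{"dx":0,"dy":0,"dz":0,"yaw":0,"grip":1}]';python3 -m inch '[{"dx":1.5,"dy":0,"dz":0,"yaw":0,"grip":1},{"dx":1.5,"dy":0,"dz":0,"yaw":0,"grip":1},{"dx":0,"dy":0,"dz":0,"yaw":0,"grip":1}]'
```

```text
time_s: 22.8
ee_pos: [485.8, -0.2, 49.7]
tcp_rot: [0.0, 1.0, 0.003, 0.0]
contact_force: [0.4, 0.8, 0.1]
finger_gap: 0.4
time_s: 23.18
ee_pos: [489.6, -0.1, 49.7]
tcp_rot: [0.0, 1.0, 0.003, 0.0]
contact_force: [0.5, 0.5, 0.1]
finger_gap: 0.3
time_s: 23.55
ee_pos: [492.4, -0.1, 49.7]
tcp_rot: [0.0, 1.0, 0.003, 0.0]
contact_force: [-0.6, 0.4, -0.7]
finger_gap: 0.3
```

```bash
for k in 1 2 3 4; do :; done
python3 -m inch '[{"dx":1.5,"dy":0,"dz":0,"yaw":0,"grip":1},{"dx":1.5,"dy":0,"dz":0,"yaw":0,"grip":1},{"dx":0,"dy":0,"dz":0,"yaw":0,"grip":1}]' | grep -E "ee|force"
python3 - <<'E'
from h import *
i=viewer.read_camera('scene');cv2.imwrite('pics/s6.png',cv2.resize(i[150:270,240:410],None,fx=4.6,fy=4.6)[...,::-1])
E
```

```text
ee_pos: [492.4, -0.1, 49.3]
contact_force: [-8.6, -0.5, 6.2]
```

View pics/s6.png

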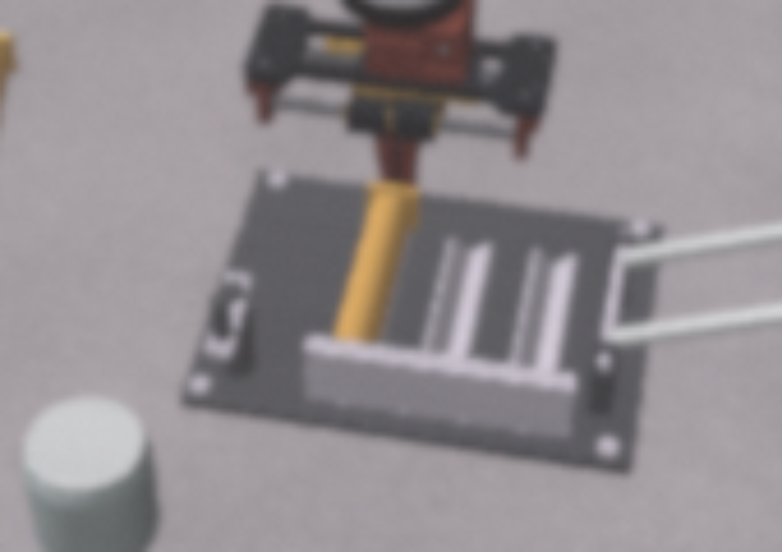

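Neck seated and against the stop (blocked at x=492.4 with 8.6 N, as predicted). Back off, lift, measure the second neck.

```bash
python3 -m inch '[{"dx":-6,"dy":0,"dz":0,"yaw":0,"grip":1},{"dx":-15,"dy":0,"dz":0,"yaw":0,"grip":1},{"dx":0,"dy":0,"dz":-40,"yaw":0,"grip":1},{"dx":0,"dy":20,"dz":-40,"yaw":0,"grip":-0.4},{"dx":0,"dy":40,"dz":-20,"yaw":0,"grip":-0.4},{"dx":0,"dy":40,"dz":0,"yaw":0,"grip":-0.4},{"dx":0,"dy":0,"dz":0,"yaw":0,"grip":-0.4}]'
python3 - <<'E'
from h import *
for k in('top','scene'):
    for r in necks(k,viewer.read_camera(k)):
        if r[1][0]>300: print(k,r)
st();plan([454,-291,60])
E
```

```text
time_s: 24.85
ee_pos: [474.7, -102.1, 150.1]
tcp_rot: [0.0, 1.0, 0.002, 0.001]
contact_force: [-0.9, 0.7, -0.0]
finger_gap: 37.0
top (np.int32(345), array([ 5.73e+02, -1.00e-01]), -0.0, array([ 5.748e+02, -1.000e-01]), np.float64(130.2))
top (np.int32(319), array([ 450.4, -294.3]), 0.22, array([ 452. , -293.9]), np.float64(127.9))
scene (np.int32(134), array([ 441.3, -297.1]), 0.228, array([ 441. , -297.1]), np.float64(127.3))
scene (np.int32(231), array([532.7,  -6.9]), 0.01, array([531.9,  -6.9]), np.float64(126.7))
24.95 p [ 474.2 -100.2  149.5] F [-0.2  0.4 -0.3] gap 45.0 yawx 0.005 z [-0.  0. -1.] j [-0.23  0.37  2.    0.    0.77  1.33]
tool shift now [-21.2 190.7  89.4]
```

```bash
python3 -m inch '[{"dx":-5,"dy":48,"dz":0,"yaw":0,"grip":-0.4},{"dx":-5,"dy":48,"dz":0,"yaw":0,"grip":-0.4},{"dx":-6,"dy":49,"dz":0,"yaw":0,"grip":-0.4},{"dx":-6,"dy":49,"dz":0,"yaw":0,"grip":-0.4},{"dx":0,"dy":0,"dz":30,"yaw":-0.108,"grip":-0.4},{"dx":0,"dy":0,"dz":30,"yaw":-0.107,"grip":-0.4},{"dx":0,"dy":0,"dz":0,"yaw":0,"grip":-0.4},{"dx":0,"dy":0,"dz":0,"yaw":0,"grip":-0.4}]'
python3 - <<'E'
from h import *
st();plan([453,-294.5,31.5],0.22)
E
```

```text
time_s: 25.95
ee_pos: [454.8, -293.8, 90.2]
tcp_rot: [0.0, 0.994, 0.11, 0.0]
contact_force: [0.7, 0.4, -0.8]
finger_gap: 61.8
25.95 p [ 454.8 -293.8   90.2] F [ 0.7  0.4 -0.8] gap 61.8 yawx 0.221 z [ 0. -0. -1.] j [-0.6   0.53  1.9   0.    0.7   0.75]
tool shift now [-1.9  0.3 58.7]
yaw 0.001
```

```bash
python3 -m inch '[{"dx":-2,"dy":0,"dz":30,"yaw":0,"grip":-0.4},{"dx":0,"dy":0,"dz":20,"yaw":0,"grip":-0.4},{"dx":0,"dy":0,"dz":8.5,"yaw":0,"grip":-0.4},{"dx":0,"dy":0,"dz":0,"yaw":0,"grip":-0.4},{"dx":0,"dy":0,"dz":0,"yaw":0,"grip":-0.4},{"dx":0,"dy":0,"dz":0,"yaw":0,"grip":1},{"dx":0,"dy":0,"dz":0,"yaw":0,"grip":1},{"dx":0,"dy":0,"dz":0,"yaw":0,"grip":1},{"dx":0,"dy":0,"dz":0,"yaw":0,"grip":1},{"dx":0,"dy":0,"dz":0,"yaw":0,"grip":1},{"dx":0,"dy":0,"dz":0,"yaw":0,"grip":1}]' 35
python3 - <<'E'
from h import *
c,s=np.cos(.007),np.sin(.007)
st();plan([555-.4,104,150],0.007)
E
```

```text
time_s: 27.32
ee_pos: [452.2, -294.8, 31.2]
tcp_rot: [-0.0, 0.994, 0.111, -0.0]
contact_force: [-0.3, 0.8, 1.4]
finger_gap: 25.2
27.325 p [ 452.2 -294.8   31.2] F [-0.3  0.8  1.4] gap 25.2 yawx 0.222 z [-0.  0. -1.] j [-0.6   0.64  1.92 -0.    0.59  0.75]
tool shift now [ 187.6 -366.5 -118.8]
yaw 0.215
```

```bash
python3 -m inch '[{"dx":0,"dy":0,"dz":-20,"yaw":0,"grip":1},{"dx":0,"dy":0,"dz":-40,"yaw":0,"grip":1},{"dx":0,"dy":0,"dz":-40,"yaw":0,"grip":1},{"dx":0,"dy":0,"dz":-20,"yaw":0,"grip":1},{"dx":25,"dy":-45,"dz":0,"yaw":0,"grip":1},{"dx":25,"dy":-45,"dz":0,"yaw":0,"grip":1},{"dx":25,"dy":-45,"dz":0,"yaw":0,"grip":1},{"dx":25,"dy":-45,"dz":0,"yaw":0,"grip":1},{"dx":25,"dy":-45,"dz":0,"yaw":0,"grip":1},{"dx":25,"dy":-45,"dz":0,"yaw":0,"grip":1},{"dx":26,"dy":-46,"dz":0,"yaw":0,"grip":1},{"dx":0,"dy":0,"dz":0,"yaw":0.107,"grip":1}]'
python3 -m inch '[{"dx":0,"dy":0,"dz":0,"yaw":0.108,"grip":1},{"dx":0,"dy":0,"dz":25,"yaw":0,"grip":1},{"dx":0,"dy":0,"dz":25,"yaw":0,"grip":1},{"dx":0,"dy":0,"dz":10,"yaw":0,"grip":1},{"dx":0,"dy":0,"dz":0,"yaw":0,"grip":1},{"dx":0,"dy":0,"dz":0,"yaw":0,"grip":1}]'
python3 - <<'E'
from h import *
st();plan([555,52,55],0.007)
i=viewer.read_camera('scene');cv2.imwrite('pics/s7.png',cv2.resize(i[150:270,240:410],None,fx=4.6,fy=4.6)[...,::-1])
for r in necks('scene',viewer.read_camera('scene'),70):print(r)
E
```

```text
time_s: 28.82
ee_pos: [555.3, 55.4, 151.1]
tcp_rot: [-0.0, 0.998, 0.058, 0.0]
contact_force: [-1.4, -0.6, -0.9]
finger_gap: 25.1
time_s: 29.58
ee_pos: [555.0, 52.2, 91.9]
tcp_rot: [-0.0, 1.0, 0.003, 0.001]
contact_force: [1.1, 0.0, -1.3]
finger_gap: 25.1
29.575 p [555.   52.2  91.9] F [ 1.1  0.  -1.3] gap 25.1 yawx 0.007 z [ 0.001  0.    -1.   ] j [0.07 0.55 1.87 0.   0.73 1.64]
tool shift now [-0.1  0.2 36.9]
yaw -0.0
(np.int32(231), array([549.8,  49.5]), 0.019, array([546.2,  49.5]), np.float64(119.8))
(np.int32(244), array([585. ,   4.3]), -0.0, array([585.2,   4.3]), np.float64(118.9))
```

View pics/s7.png

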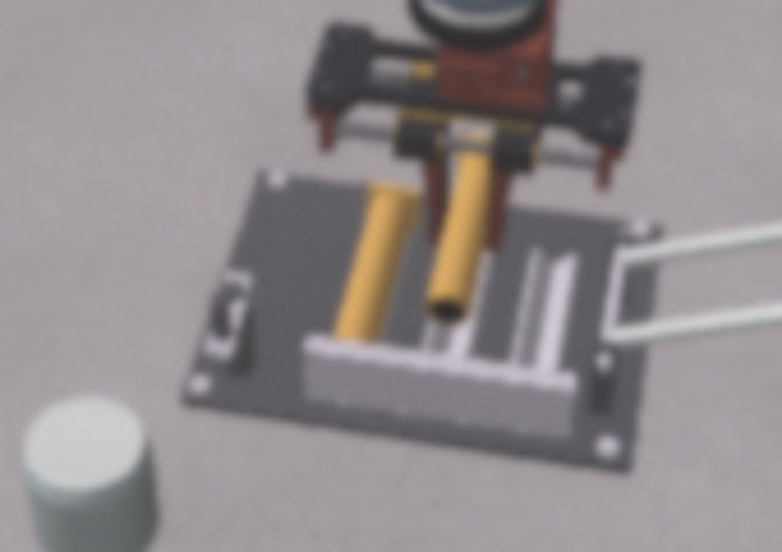

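Neck 2 aligned over groove 1 (tip at (447,310)), neck 1 still home. Lower.

```bash
python3 -m inch '[{"dx":0,"dy":0,"dz":15,"yaw":0,"grip":1},{"dx":0,"dy":0,"dz":12,"yaw":0,"grip":1},{"dx":0,"dy":0,"dz":6,"yaw":0,"grip":1},{"dx":0,"dy":0,"dz":2,"yaw":0,"grip":1},{"dx":0,"dy":0,"dz":0,"yaw":0,"grip":1},{"dx":0,"dy":0,"dz":0,"yaw":0,"grip":1}]'; python3 -m inch '[{"dx":0,"dy":0,"dz":1.5,"yaw":0,"grip":1},{"dx":0,"dy":0,"dz":0,"yaw":0,"grip":1},{"dx":0,"dy":0,"dz":0,"yaw":0,"grip":1}]'
```

```text
time_s: 30.42
ee_pos: [554.4, 52.0, 56.2]
tcp_rot: [0.0, 1.0, 0.003, -0.0]
contact_force: [-1.6, -3.0, 0.5]
finger_gap: 25.2
time_s: 30.8
ee_pos: [554.7, 51.6, 55.5]
tcp_rot: [0.0, 1.0, 0.004, 0.0]
contact_force: [-3.5, -7.0, 10.0]
finger_gap: 25.1
```

```bash
python3 -m inch '[{"dx":0,"dy":0,"dz":-1,"yaw":0,"grip":0.22},{"dx":0,"dy":0,"dz":0,"yaw":0,"grip":0.22},{"dx":0,"dy":0,"dz":0,"yaw":0,"grip":0.22},{"dx":0,"dy":0,"dz":-20,"yaw":0,"grip":0.22},{"dx":0,"dy":0,"dz":-42,"yaw":0,"grip":0.22},{"dx":-50,"dy":0,"dz":0,"yaw":0,"grip":1},{"dx":-40,"dy":0,"dz":0,"yaw":0,"grip":1},{"dx":0,"dy":0,"dz":0,"yaw":0,"grip":1},{"dx":0,"dy":0,"dz":35,"yaw":0,"grip":1},{"dx":0,"dy":0,"dz":33,"yaw":0,"grip":1},{"dx":0,"dy":0,"dz":0,"yaw":0,"grip":1},{"dx":0,"dy":0,"dz":0,"yaw":0,"grip":1}]'
python3 -m inch '[{"dx":4,"dy":0,"dz":0,"yaw":0,"grip":1},{"dx":4,"dy":0,"dz":0,"yaw":0,"grip":1},{"dx":4,"dy":0,"dz":0,"yaw":0,"grip":1},{"dx":4,"dy":0,"dz":0,"yaw":0,"grip":1},{"dx":3,"dy":0,"dz":0,"yaw":0,"grip":1},{"dx":0,"dy":0,"dz":0,"yaw":0,"grip":1}]'
python3 - <<'E'
from h import *
st()
E
```

```text
time_s: 32.3
ee_pos: [465.5, 51.6, 50.2]
tcp_rot: [-0.0, 1.0, 0.003, 0.0]
contact_force: [-0.3, -1.6, -0.4]
finger_gap: 0.6
time_s: 33.05
ee_pos: [483.8, 51.7, 49.6]
tcp_rot: [-0.0, 1.0, 0.003, 0.0]
contact_force: [0.0, 0.3, -0.7]
finger_gap: 0.9
33.05 p [483.8  51.7  49.6] F [ 0.   0.3 -0.7] gap 0.9 yawx 0.007 z [ 0.  0. -1.] j [ 0.08  0.56  2.03 -0.    0.55  1.65]
```

```bash
python3 -m inch '[{"dx":3,"dy":0,"dz":0,"yaw":0,"grip":1},{"dx":3,"dy":0,"dz":0,"yaw":0,"grip":1},{"dx":0,"dy":0,"dz":0,"yaw":0,"grip":1}]' | grep -E "ee|force"; python3 -m inch '[{"dx":1.5,"dy":0,"dz":0,"yaw":0,"grip":1},{"dx":1.5,"dy":0,"dz":0,"yaw":0,"grip":1},{"dx":0,"dy":0,"dz":0,"yaw":0,"grip":1}]'| grep -E "ee|force"; python3 -m inch '[{"dx":1.2,"dy":0,"dz":0,"yaw":0,"grip":1},{"dx":0,"dy":0,"dz":0,"yaw":0,"grip":1},{"dx":0,"dy":0,"dz":0,"yaw":0,"grip":1}]'| grep -E "ee|force"
```

```text
ee_pos: [490.0, 51.7, 49.7]
contact_force: [0.0, 0.2, -0.0]
ee_pos: [492.0, 51.7, 49.6]
contact_force: [-2.8, 1.0, 1.3]
ee_pos: [492.0, 51.7, 49.5]
contact_force: [-6.7, 0.8, 4.8]
```

Both home. Back off, lift, move above the frame bar.

```bash
python3 -m inch '[{"dx":-6,"dy":0,"dz":0,"yaw":0,"grip":1},{"dx":-15,"dy":0,"dz":0,"yaw":0,"grip":1},{"dx":0,"dy":0,"dz":-50,"yaw":0,"grip":0.1},{"dx":0,"dy":0,"dz":-50,"yaw":0,"grip":0.1},{"dx":0,"dy":0,"dz":-50,"yaw":0,"grip":0.1},{"dx":20,"dy":-50,"dz":-20,"yaw":0,"grip":0.1},{"dx":20,"dy":-52,"dz":-20,"yaw":0,"grip":0.1},{"dx":20,"dy":-52,"dz":0,"yaw":0,"grip":0.1},{"dx":20,"dy":-53,"dz":0,"yaw":0,"grip":0.1},{"dx":22,"dy":-53,"dz":0,"yaw":0,"grip":0.1},{"dx":0,"dy":0,"dz":30,"yaw":0,"grip":0.1},{"dx":0,"dy":0,"dz":0,"yaw":0,"grip":0.1}]'
python3 - <<'E'
from h import *
st();plan([573,312.5,143],0.007)
i=viewer.read_camera('scene');cv2.imwrite('pics/s8.png',cv2.resize(i[130:270,230:430],None,fx=4,fy=4)[...,::-1])
for r in necks('top',viewer.read_camera('top'),38.4):print(r)
E
```

```text
time_s: 35.67
ee_pos: [570.7, 311.8, 206.9]
tcp_rot: [0.001, 1.0, 0.004, -0.002]
contact_force: [-0.4, 0.2, 0.1]
finger_gap: 39.3
35.675 p [570.7 311.8 206.9] F [-0.4  0.2  0.1] gap 39.3 yawx 0.008 z [-0.005 -0.003 -1.   ] j [ 0.48  0.5   1.59 -0.    1.05  2.04]
tool shift now [ 2.6 -0.9 63.9]
yaw 0.001
(np.int32(347), array([565.4,  51.6]), 0.005, array([568.9,  51.6]), np.float64(130.8))
(np.int32(357), array([ 5.68e+02, -3.00e-01]), 0.011, array([ 5.697e+02, -3.000e-01]), np.float64(128.1))
(np.int32(101), array([  87.4, -702.5]), 0.171, array([  86.6, -702.7]), np.float64(84.6))
(np.int32(123), array([  73., -634.]), 0.203, array([  71. , -634.4]), np.float64(100.8))
(np.int32(143), array([  57.2, -606.1]), 0.219, array([  57.5, -606. ]), np.float64(109.1))
```

View pics/s8.png

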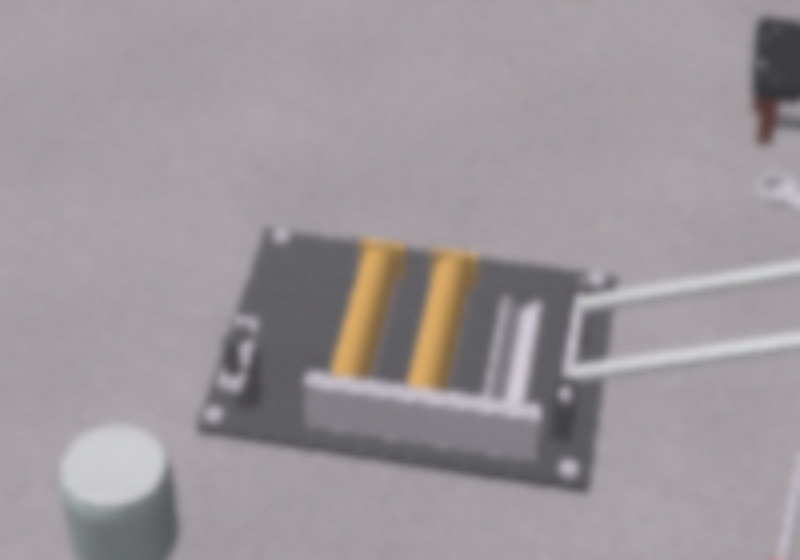

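Both necks seated against the stop at (350,375)/(425,385); frame still open. Pinch the bar.

```bash
python3 -m inch '[{"dx":2,"dy":0,"dz":25,"yaw":0,"grip":0.1},{"dx":0,"dy":0,"dz":25,"yaw":0,"grip":0.1},{"dx":0,"dy":0,"dz":14,"yaw":0,"grip":0.1},{"dx":0,"dy":0,"dz":0,"yaw":0,"grip":0.1},{"dx":0,"dy":0,"dz":0,"yaw":0,"grip":1},{"dx":0,"dy":0,"dz":0,"yaw":0,"grip":1},{"dx":0,"dy":0,"dz":0,"yaw":0,"grip":1},{"dx":0,"dy":0,"dz":0,"yaw":0,"grip":1},{"dx":0,"dy":0,"dz":0,"yaw":0,"grip":1}]' 15
python3 -m inch '[{"dx":0,"dy":15,"dz":-27,"yaw":0,"grip":1},{"dx":0,"dy":20,"dz":-24,"yaw":0,"grip":1},{"dx":0,"dy":23,"dz":-21,"yaw":0,"grip":1},{"dx":0,"dy":27,"dz":-16,"yaw":0,"grip":1},{"dx":0,"dy":0,"dz":0,"yaw":0,"grip":1}]'
```

```text
time_s: 36.9
ee_pos: [575.1, 312.2, 145.8]
tcp_rot: [0.0, 1.0, 0.003, 0.0]
contact_force: [0.9, -1.3, -0.0]
finger_gap: 9.0
time_s: 37.52
ee_pos: [576.0, 228.2, 237.3]
tcp_rot: [-0.002, 1.0, 0.002, 0.001]
contact_force: [-6.0, 6.6, 14.8]
finger_gap: 9.5
```

```bash
python3 -m inch '[{"dx":0,"dy":29,"dz":-10,"yaw":0,"grip":1},{"dx":0,"dy":31,"dz":-6,"yaw":0,"grip":1},{"dx":0,"dy":31,"dz":0,"yaw":0,"grip":1},{"dx":0,"dy":31,"dz":6,"yaw":0,"grip":1},{"dx":0,"dy":0,"dz":0,"yaw":0,"grip":1}]'
python3 -m inch '[{"dx":0,"dy":30,"dz":9,"yaw":0,"grip":1},{"dx":0,"dy":28,"dz":14,"yaw":0,"grip":1},{"dx":0,"dy":25,"dz":19,"yaw":0,"grip":1},{"dx":0,"dy":22,"dz":23,"yaw":0,"grip":1},{"dx":0,"dy":0,"dz":0,"yaw":0,"grip":1}]'
```

```text
time_s: 38.15
ee_pos: [579.0, 103.1, 247.3]
tcp_rot: [0.0, 1.0, 0.003, 0.004]
contact_force: [-0.4, -6.2, 19.3]
finger_gap: 9.5
time_s: 38.78
ee_pos: [578.7, -2.0, 178.4]
tcp_rot: [0.001, 1.0, 0.003, 0.002]
contact_force: [4.0, -7.1, 1.8]
finger_gap: 9.7
```

```bash
python3 -m inch '[{"dx":0,"dy":16,"dz":26,"yaw":0,"grip":1},{"dx":0,"dy":12,"dz":28,"yaw":0,"grip":1},{"dx":0,"dy":7,"dz":27,"yaw":0,"grip":1},{"dx":0,"dy":3,"dz":20,"yaw":0,"grip":1},{"dx":0,"dy":0,"dz":0,"yaw":0,"grip":1}]'
python3 -m inch '[{"dx":0,"dy":0,"dz":6,"yaw":0,"grip":1},{"dx":0,"dy":0,"dz":4,"yaw":0,"grip":1},{"dx":0,"dy":0,"dz":0,"yaw":0,"grip":1},{"dx":0,"dy":0,"dz":0,"yaw":0,"grip":1}]'
```

```text
time_s: 39.4
ee_pos: [578.9, -40.0, 77.0]
tcp_rot: [0.001, 1.0, 0.004, 0.001]
contact_force: [3.2, -13.3, -1.3]
finger_gap: 9.6
time_s: 39.9
ee_pos: [579.0, -40.4, 68.1]
tcp_rot: [0.002, 1.0, 0.004, 0.002]
contact_force: [3.3, -16.4, -1.7]
finger_gap: 9.9
```

```bash
python3 -m inch '[{"dx":0,"dy":1.5,"dz":3,"yaw":0,"grip":1},{"dx":0,"dy":0,"dz":0,"yaw":0,"grip":1},{"dx":0,"dy":0,"dz":0,"yaw":0,"grip":1}]'|grep -E "ee|force"
python3 -m inch '[{"dx":0,"dy":0,"dz":3,"yaw":0,"grip":1},{"dx":0,"dy":0,"dz":0,"yaw":0,"grip":1},{"dx":0,"dy":0,"dz":0,"yaw":0,"grip":1}]'|grep -E "ee|force"
python3 - <<'E'
from h import *
i=viewer.read_camera('scene');cv2.imwrite('pics/s9.png',cv2.resize(i[150:270,240:410],None,fx=4.6,fy=4.6)[...,::-1])
E
```

```text
ee_pos: [579.0, -40.6, 65.1]
contact_force: [3.7, -8.5, -1.6]
ee_pos: [579.0, -40.6, 62.5]
contact_force: [3.1, -8.7, 1.4]
```

View pics/s9.png

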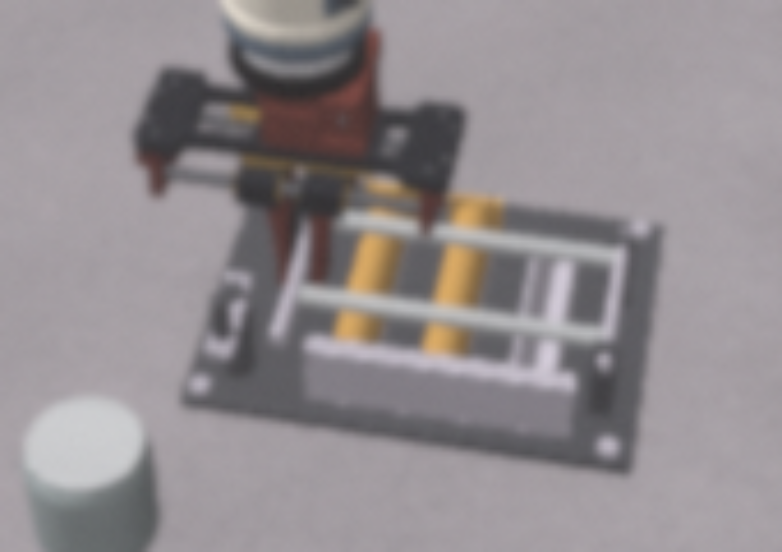

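```bash
python3 -m inch '[{"dx":0,"dy":0,"dz":3,"yaw":0,"grip":1},{"dx":0,"dy":0,"dz":0,"yaw":0,"grip":1},{"dx":0,"dy":0,"dz":0,"yaw":0,"grip":1}]'|grep -E "ee|force"
python3 -m inch '[{"dx":0,"dy":0,"dz":3,"yaw":0,"grip":1},{"dx":0,"dy":0,"dz":0,"yaw":0,"grip":1},{"dx":0,"dy":0,"dz":0,"yaw":0,"grip":1}]'|grep -E "ee|force"
```

```text
ee_pos: [579.6, -40.6, 60.7]
contact_force: [0.5, -9.1, 11.5]
ee_pos: [580.3, -40.6, 58.2]
contact_force: [0.3, -8.0, 17.1]
```

Frame is on its stop (force up, pads slipping). Release, lift, go to the turnbutton.

```bash
python3 -m inch '[{"dx":0,"dy":0,"dz":0,"yaw":0,"grip":0.3},{"dx":0,"dy":0,"dz":0,"yaw":0,"grip":0.3},{"dx":0,"dy":0,"dz":0,"yaw":0,"grip":0.3},{"dx":0,"dy":0,"dz":-30,"yaw":0,"grip":0.3},{"dx":0,"dy":0,"dz":-50,"yaw":0,"grip":0.3},{"dx":28,"dy":8,"dz":-20,"yaw":0,"grip":0.3},{"dx":28,"dy":8,"dz":0,"yaw":-0.157,"grip":0.3},{"dx":28,"dy":8,"dz":0,"yaw":-0.157,"grip":0.3},{"dx":0,"dy":0,"dz":0,"yaw":-0.157,"grip":0.3},{"dx":0,"dy":0,"dz":0,"yaw":-0.157,"grip":0.3},{"dx":0,"dy":0,"dz":0,"yaw":-0.157,"grip":0.3},{"dx":0,"dy":0,"dz":0,"yaw":0,"grip":0.3}]'
python3 - <<'E'
from h import *
st();plan([665,-65,97],0.785)
i=viewer.read_camera('scene');cv2.imwrite('pics/s10.png',cv2.resize(i[150:270,240:410],None,fx=4.6,fy=4.6)[...,::-1])
E
```

```text
time_s: 42.95
ee_pos: [662.0, -57.9, 155.1]
tcp_rot: [-0.0, 0.923, 0.385, -0.0]
contact_force: [0.2, 0.4, -1.0]
finger_gap: 31.0
42.95 p [662.  -57.9 155.1] F [ 0.2  0.4 -1. ] gap 31.0 yawx 0.791 z [-0.001  0.    -1.   ] j [-0.11  0.58  1.59  0.    0.97  0.67]
tool shift now [-2.9  7.2 58.1]
yaw 0.006
```

View pics/s10.png

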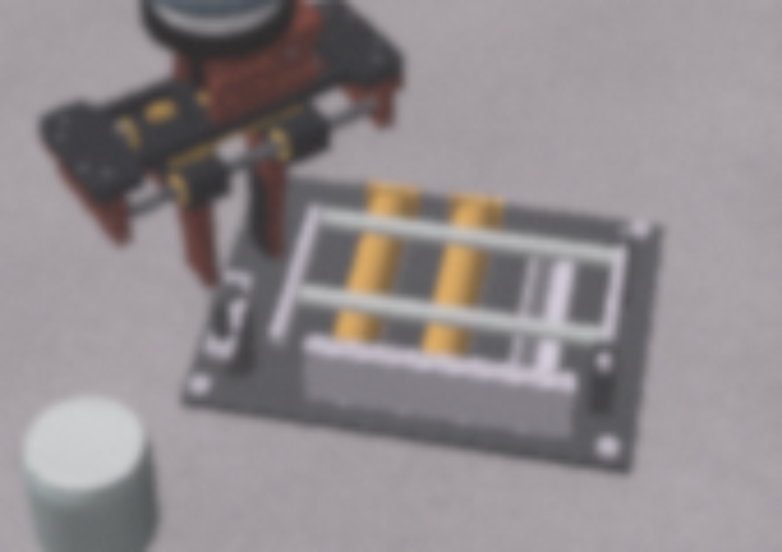

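Frame lies as at the start (bar far end (299.8,222.8) vs (300.6,222.4) when first closed). Post appears near (237,305).

Run:
```python
from h import *
for z in(75,85,100):print(onz('scene',(240+235/4.6,150+308/4.6),z).round(1))
i=cv2.imread('pics/s10.png');g=i[250:380,190:275].max(2)
print(np.argwhere(cv2.blur(g,(9,9))<62)[:, ::-1].mean(0)+[190,250], proj('scene',[662,-68,100]),proj('scene',[662,-68,70]))
```

```text
[644.  -63.1  75. ]
[653.  -60.4  85. ]
[666.4 -56.3 100. ]
[nan nan] [287.00760881 215.01386373] [287.59131131 223.01069741]<stdin>:4: RuntimeWarning: Mean of empty slice.
  ret = um.true_divide(
```

```bash
python3 -m inch '[{"dx":-3,"dy":3.5,"dz":0,"yaw":0,"grip":0.1},{"dx":0,"dy":0,"dz":0,"yaw":0,"grip":0.1},{"dx":0,"dy":0,"dz":0,"yaw":0,"grip":0.1},{"dx":0,"dy":0,"dz":20,"yaw":0,"grip":0.1},{"dx":0,"dy":0,"dz":18,"yaw":0,"grip":0.1},{"dx":0,"dy":0,"dz":10,"yaw":0,"grip":0.1},{"dx":0,"dy":0,"dz":9,"yaw":0,"grip":0.1},{"dx":0,"dy":0,"dz":0,"yaw":0,"grip":0.1}]'
python3 -m inch '[{"dx":0,"dy":-6,"dz":0,"yaw":0,"grip":0.1},{"dx":0,"dy":-6,"dz":0,"yaw":0,"grip":0.1},{"dx":0,"dy":-6,"dz":0,"yaw":0,"grip":0.1},{"dx":0,"dy":-6,"dz":0,"yaw":0,"grip":0.1},{"dx":0,"dy":-6,"dz":0,"yaw":0,"grip":0.1},{"dx":0,"dy":-6,"dz":0,"yaw":0,"grip":0.1},{"dx":0,"dy":-6,"dz":0,"yaw":0,"grip":0.1},{"dx":0,"dy":-5,"dz":0,"yaw":0,"grip":0.1},{"dx":0,"dy":-2,"dz":0,"yaw":0,"grip":0.1},{"dx":0,"dy":0,"dz":0,"yaw":0,"grip":0.1}]'
```

```text
time_s: 44.0
ee_pos: [662.2, -62.7, 97.7]
tcp_rot: [-0.0, 0.923, 0.386, -0.001]
contact_force: [0.7, 0.9, -0.2]
finger_gap: 39.6
time_s: 45.25
ee_pos: [627.5, -28.1, 98.5]
tcp_rot: [-0.0, 0.923, 0.386, -0.0]
contact_force: [-0.2, -0.0, 0.8]
finger_gap: 39.6
```

```bash
python3 -m inch '[{"dx":0,"dy":-2,"dz":0,"yaw":0,"grip":0.1},{"dx":0,"dy":-2,"dz":0,"yaw":0,"grip":0.1},{"dx":0,"dy":0,"dz":0,"yaw":0,"grip":0.1}]'|grep -E "ee|force"
python3 -m inch '[{"dx":0,"dy":-1.5,"dz":0,"yaw":0,"grip":0.1},{"dx":0,"dy":0,"dz":0,"yaw":0,"grip":0.1},{"dx":0,"dy":0,"dz":0,"yaw":0,"grip":0.1}]'|grep -E "ee|force"
python3 -m inch '[{"dx":0,"dy":-1,"dz":0,"yaw":0,"grip":0.1},{"dx":0,"dy":0,"dz":0,"yaw":0,"grip":0.1},{"dx":0,"dy":0,"dz":0,"yaw":0,"grip":0.1}]'|grep -E "ee|force"
```

```text
ee_pos: [624.9, -25.5, 98.7]
contact_force: [1.1, -1.3, -0.0]
ee_pos: [623.9, -24.4, 98.7]
contact_force: [0.3, -2.6, -0.9]
ee_pos: [623.2, -23.8, 98.7]
contact_force: [0.3, -2.6, -0.4]
```

```bash
python3 -m inch '[{"dx":0,"dy":-1,"dz":0,"yaw":0,"grip":0.1},{"dx":0,"dy":0,"dz":0,"yaw":0,"grip":0.1},{"dx":0,"dy":0,"dz":0,"yaw":0,"grip":0.1}]'|grep -E "ee|force"
python3 -m inch '[{"dx":0,"dy":-1,"dz":0,"yaw":0,"grip":0.1},{"dx":0,"dy":0,"dz":0,"yaw":0,"grip":0.1},{"dx":0,"dy":0,"dz":0,"yaw":0,"grip":0.1}]'|grep -E "ee|force"
```

```text
ee_pos: [622.5, -23.1, 98.7]
contact_force: [0.7, -3.2, -0.6]
ee_pos: [622.2, -22.7, 98.7]
contact_force: [2.0, -5.8, -1.7]
```

Reached the stop (force rising). Retreat and check.

```bash
python3 -m inch '[{"dx":0,"dy":5,"dz":0,"yaw":0,"grip":0.1},{"dx":0,"dy":3,"dz":0,"yaw":0,"grip":0.1},{"dx":0,"dy":0,"dz":0,"yaw":0,"grip":0.1},{"dx":0,"dy":0,"dz":-30,"yaw":0,"grip":0.1},{"dx":0,"dy":0,"dz":-50,"yaw":0,"grip":0.1},{"dx":-40,"dy":30,"dz":-30,"yaw":0,"grip":0.1},{"dx":-40,"dy":30,"dz":0,"yaw":0,"grip":0.1},{"dx":-40,"dy":30,"dz":0,"yaw":0,"grip":0.1},{"dx":-40,"dy":30,"dz":0,"yaw":0,"grip":0.1},{"dx":-40,"dy":30,"dz":0,"yaw":0,"grip":0.1},{"dx":0,"dy":0,"dz":0,"yaw":0,"grip":0.1}]'
python3 - <<'E'
from h import *
st();b=cv2.imread('pics/top0.png')
a=viewer.read_camera('scene')[175:260,275:390];t=viewer.read_camera('top')[...,::-1]
A=cv2.resize(a,(460,340),interpolation=cv2.INTER_CUBIC)[...,::-1]
f=lambda q:cv2.resize(q[160:210,290:355],(390,300),interpolation=cv2.INTER_CUBIC)
cv2.imwrite('pics/f.png',np.vstack([np.hstack([A,np.zeros((340,320,3),np.uint8)]),np.hstack([f(b),f(t)])])[:600])
E
```

```text
time_s: 48.5
ee_pos: [593.0, -278.6, 208.6]
tcp_rot: [0.0, 0.923, 0.384, 0.0]
contact_force: [0.3, 0.2, -0.2]
finger_gap: 39.5
48.5 p [ 593.  -278.6  208.6] F [ 0.3  0.2 -0.2] gap 39.5 yawx 0.788 z [ 0. -0. -1.] j [-0.46  0.51  1.59 -0.    1.05  0.33]
```

```bash
python3 -c "
import cv2;i=cv2.imread('pics/f.png');print(i.shape)"
```

```text
(600, 780, 3)
```

View pics/f.png

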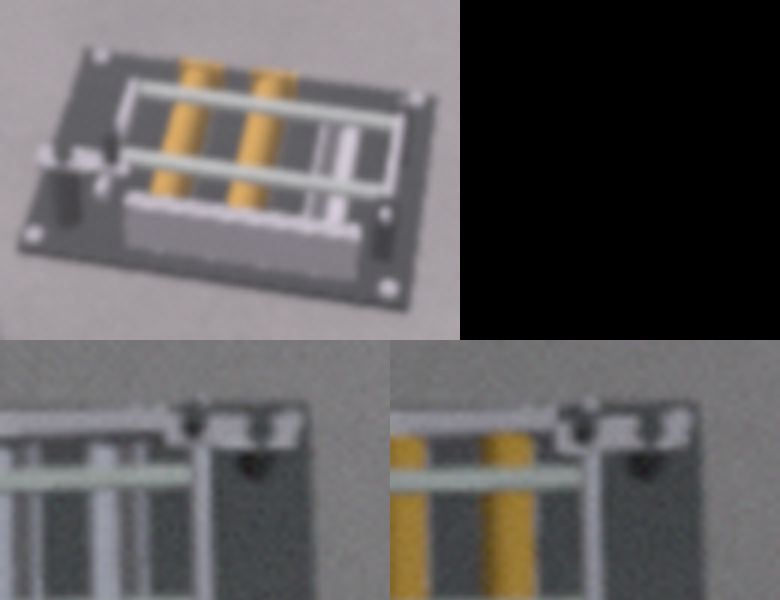

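The final view shows the button across the bar exactly as at the start, the frame down, and both necks at the stop. Hand in.

```bash
python3 -c "
from bench import job;print(job.finish_job())"
```

```text
the job is handed in; nothing more can be done
None
```

I turned the turnbutton clear and threw the frame open. Only two brass necks were on the bench, and I loaded them plain end first into grooves 0 and 1. I then swung the frame down and locked the turnbutton across the bar. The job was handed in at about 48.5 s.

**Along the way:** the first neck's grip sat too near the fingertips, so I set it down and regripped lower. The second neck was knocked aside during the run, so I measured it again before picking it up.

**Last checks:**
- **Necks:** the pushes stopped at x = 492.4 mm (8.6 N) and 492.0 mm (6.7 N). I expected about 493 mm for a neck fully home.
- **Frame:** the upward force on the gripper rose to about 17 N as I pressed it onto its stop. The end of the bar appeared within 1 pixel of where it was when first closed.
- **Turnbutton:** I pushed it to where the force began to rise, probably its stop at 1.62 rad. In both views it looks the same as the locked start.
- **Robot and bystanders:** the robot ended well clear, with no contact force. I went nowhere near the tin, wrench or screwdriver. The tin showed no change in the later views, but I did not measure the three separately.

No check failed. The only disagreement was between the two cameras: neck positions differed by about 10 mm along x. I put this down to the viewing angle and used the top view.

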